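# Load the keyed collars, close the fixture and start the run

## Task

Lift the cover plate off the roller fixture by its grip and lay it flat on the clear bench. Then turn each steel collar lying on the bench (there may be two or three) so that the flat of its bore matches a D-post and lower it fully home, one to a post, and lower the cover plate back over both dowel pins until it rests flat on the two pillars. Only then press, on the button box, first the square, then the round, then the oblong button fully down, one at a time, letting each spring back before the next. Leave the tape roll, the dish and the nail where they are.

Things in the scene. Friction and masses are not known exactly. Their poses are not given: they have to be found in the camera images.
- fixture: grey base plate 72x262x10 mm, long along its y, fixed; origin at the centre of its underside. Three D-posts on its long centre line at y = +62, 0 and -62 mm, and at y = +112 and -112 mm two 16 mm steel pillars whose shoulders are 52 mm above the origin; from each shoulder an 8 mm dowel pin rises 16 mm, its last 6 mm tapered.
- post_1: steel D-post on the fixture: 18 mm diameter with a flat 5 mm from its axis, 32 mm tall, the last 9 mm tapered. Origin on its axis at the base top (10 mm above the bench), where a seated collar's underside rests; z up; its flat faces its own +x. The one at y = +62 mm.
- post_2: steel D-post on the fixture: 18 mm diameter with a flat 5 mm from its axis, 32 mm tall, the last 9 mm tapered. Origin on its axis at the base top (10 mm above the bench), where a seated collar's underside rests; z up; its flat faces its own +x. The middle one.
- post_3: steel D-post on the fixture: 18 mm diameter with a flat 5 mm from its axis, 32 mm tall, the last 9 mm tapered. Origin on its axis at the base top (10 mm above the bench), where a seated collar's underside rests; z up; its flat faces its own +x. The one at y = -62 mm.
- collar_1: steel keyed collar, 28 mm high: square flange 46x46x6 mm with a nib standing out 7 mm on one side, on it a square boss 32x32 mm to grip, sides parallel to the flange; D-bore right through (20.4 mm diameter, flat 6.2 mm from the axis). Origin on the bore axis at the underside, z up; bore flat and nib lie towards its +x. 0.12 kg. All alike, any fits any post. May be absent.
- collar_2: steel keyed collar, 28 mm high: square flange 46x46x6 mm with a nib standing out 7 mm on one side, on it a square boss 32x32 mm to grip, sides parallel to the flange; D-bore right through (20.4 mm diameter, flat 6.2 mm from the axis). Origin on the bore axis at the underside, z up; bore flat and nib lie towards its +x. 0.12 kg. All alike, any fits any post. May be absent.
- collar_3: steel keyed collar, 28 mm high: square flange 46x46x6 mm with a nib standing out 7 mm on one side, on it a square boss 32x32 mm to grip, sides parallel to the flange; D-bore right through (20.4 mm diameter, flat 6.2 mm from the axis). Origin on the bore axis at the underside, z up; bore flat and nib lie towards its +x. 0.12 kg. All alike, any fits any post. May be absent.
- cover: plain steel-grey cover plate 56x250x6 mm, long along its y; through holes of 10.6 mm diameter at y = +112 and -112 mm; a black grip bar 18 mm wide (x), 64 long (y), 30 high on the middle of its top. Origin at the centre of the underside, z up. 0.3 kg. Fits the pins either way round; at home its underside is on the shoulders. It starts at home on the pillars.
- btn_square_top (a point): centre of the cap's top, square button: 24x24 mm cap
- btn_round_top (a point): centre of the cap's top, round button: 26 mm diameter cap
- btn_oblong_top (a point): centre of the cap's top, oblong button: 34x14 mm cap (long side across the row of buttons)
- btn_square (a joint): push of the spring button with the square black cap: 0 up, 0.006 m fully down; 1.5 N starts it, 5 N holds it down; springs back. The cap stands 14 mm above its steel bezel when up. The three buttons change places from start to start.
- btn_round (a joint): push of the spring button with the round black cap: 0 up, 0.006 m fully down; 1.5 N starts it, 5 N holds it down; springs back. The cap stands 14 mm above its steel bezel when up. The three buttons change places from start to start.
- btn_oblong (a joint): push of the spring button with the oblong black cap: 0 up, 0.006 m fully down; 1.5 N starts it, 5 N holds it down; springs back. The cap stands 14 mm above its steel bezel when up. The three buttons change places from start to start.
- button_box: grey box 74x176x34 mm, fixed, long side along its y, origin at the centre of its underside; the three buttons stand on its lid in a row along its y, 52 mm apart. The bench in front of it (towards the robot), centred 0.13 m nearer, is clear: room for the cover plate, long side along world y
- tape_roll: bystander: roll of masking tape lying flat, 96 mm across, 25 mm high
- dish: bystander: small glass dish, 37 mm across, 16 mm high
- nail: bystander: horseshoe nail, 51 mm long, lying flat

How it is judged (in metres and radians):
On the way, in this order (a step that is already met when the one before it is completed fails the run):
1. the cover plate lies flat on the bench (height (world z) of cover below 0.006 m and angle between cover's own z axis and vertical below 0.05 rad and linear speed of cover below 0.02 m/s), for 0.2 s.
2. every collar is fully home on a D-post (((horizontal distance between collar_1 and post_1 below 0.004 m and z of collar_1 in the frame of post_1 between -0.003 and 0.003 m and angle between the x axis of collar_1 and the x axis of post_1, either way round below 0.25 rad and angle between collar_1's own z axis and vertical below 0.06 rad) or (horizontal distance between collar_1 and post_2 below 0.004 m and z of collar_1 in the frame of post_2 between -0.003 and 0.003 m and angle between the x axis of collar_1 and the x axis of post_2, either way round below 0.25 rad and angle between collar_1's own z axis and vertical below 0.06 rad) or (horizontal distance between collar_1 and post_3 below 0.004 m and z of collar_1 in the frame of post_3 between -0.003 and 0.003 m and angle between the x axis of collar_1 and the x axis of post_3, either way round below 0.25 rad and angle between collar_1's own z axis and vertical below 0.06 rad)) and ((horizontal distance between collar_2 and post_1 below 0.004 m and z of collar_2 in the frame of post_1 between -0.003 and 0.003 m and angle between the x axis of collar_2 and the x axis of post_1, either way round below 0.25 rad and angle between collar_2's own z axis and vertical below 0.06 rad) or (horizontal distance between collar_2 and post_2 below 0.004 m and z of collar_2 in the frame of post_2 between -0.003 and 0.003 m and angle between the x axis of collar_2 and the x axis of post_2, either way round below 0.25 rad and angle between collar_2's own z axis and vertical below 0.06 rad) or (horizontal distance between collar_2 and post_3 below 0.004 m and z of collar_2 in the frame of post_3 between -0.003 and 0.003 m and angle between the x axis of collar_2 and the x axis of post_3, either way round below 0.25 rad and angle between collar_2's own z axis and vertical below 0.06 rad)) and ((horizontal distance between collar_3 and post_1 below 0.004 m and z of collar_3 in the frame of post_1 between -0.003 and 0.003 m and angle between the x axis of collar_3 and the x axis of post_1, either way round below 0.25 rad and angle between collar_3's own z axis and vertical below 0.06 rad) or (horizontal distance between collar_3 and post_2 below 0.004 m and z of collar_3 in the frame of post_2 between -0.003 and 0.003 m and angle between the x axis of collar_3 and the x axis of post_2, either way round below 0.25 rad and angle between collar_3's own z axis and vertical below 0.06 rad) or (horizontal distance between collar_3 and post_3 below 0.004 m and z of collar_3 in the frame of post_3 between -0.003 and 0.003 m and angle between the x axis of collar_3 and the x axis of post_3, either way round below 0.25 rad and angle between collar_3's own z axis and vertical below 0.06 rad))), for 0.2 s.
3. the cover plate rests on both pillars with the pins through its holes (all of step 2 and horizontal distance between cover and fixture below 0.005 m and z of cover in the frame of fixture between 0.048 and 0.0555 m and angle between the y axis of cover and the y axis of fixture, either way round below 0.05 rad and angle between cover's own z axis and vertical below 0.03 rad), for 0.2 s.
4. the square button is pressed fully, the other two up (value of joint btn_square above 0.0042 m and value of joint each of btn_round, btn_oblong below 0.001 m), for 0.05 s.
5. the round button is pressed fully, the other two up (value of joint btn_round above 0.0042 m and value of joint each of btn_square, btn_oblong below 0.001 m), for 0.05 s.
6. the oblong button is pressed fully, the other two up (value of joint btn_oblong above 0.0042 m and value of joint each of btn_square, btn_round below 0.001 m), for 0.05 s.
At the end, for the whole second after the job is handed in: Every collar present fully home on a D-post (axis within 4 mm, height within 3 mm, flat within 0.25 rad); cover flat on both pillars, pins through its holes (3.5 mm in height, 5 mm sideways, 0.05 rad); all buttons up again; everything at rest (all of step 3 and value of joint each of btn_square, btn_round, btn_oblong below 0.001 m and linear speed of each of collar_1, collar_2, collar_3, cover below 0.02 m/s); the robot touches nothing.
It fails at once if a button is pressed while the cover plate is off the fixture (value of joint any of btn_square, btn_round, btn_oblong above 0.003 m and horizontal distance between cover and fixture above 0.05 m).
It fails at once if two buttons are pressed at once (value of joint each of btn_square, btn_round above 0.003 m or value of joint each of btn_square, btn_oblong above 0.003 m or value of joint each of btn_round, btn_oblong above 0.003 m).
It fails at once if the tape roll is moved by more than 4 cm (distance of tape_roll from where it was at the start of the episode above 0.04 m).
It fails at once if the dish is moved by more than 4 cm (distance of dish from where it was at the start of the episode above 0.04 m).
It fails at once if the nail is moved by more than 4 cm (distance of nail from where it was at the start of the episode above 0.04 m).
Of collar_1, collar_2, collar_3 only 2 to 3 are there at a start; the rules pass over those that are not, and their reading is None.
At some moment in a run one of collar_1, collar_2, collar_3 may be knocked a few centimetres aside while the robot is not near it.
Once in a run the grip may slacken for a moment while it holds something.
It also fails if it takes over 195 s, if anything falls off the work surface, if the arm or the gripper's body presses on something with over 40 N, if the wrist force passes 120 N, or if a joint passes its speed limit or range.

## Robot

A 6-joint arm with a two-finger parallel gripper is mounted at the origin on a cart in front of the work surface, level with it; the furniture and walls round the work are solid. World frame = base frame: x ahead of the robot, y to its left, z up, the work surface at z = 0. Lengths are in mm, angles in rad, forces in N, time in s.
With the tool pointing down it reaches from about 400 to 925 mm from the base axis. Payload 12.5 kg.
Tool frame: the origin (TCP) lies on the centre line of the jaws, within the pads' length; the fingertips stand 14 mm ahead of it and the grasp point (between the pads) lies 5 mm behind it; z points along the fingers, y is the direction in which the jaws open and shut (so a half turn about z gives the same grasp; the last joint's range is limited). The gripper opens to 95 mm and grips with 3 to 60 N. Pads are 20 mm wide; open, the fingers measure 119 mm over their backs; the gripper's body (75 mm by 180 mm) begins 59 mm behind the grasp point.
Start: joints at [-1.303, 0.491, 1.559, -0, 1.092, -0.106], TCP at [228.246, -581.85, 228.661] pointing down, gripper open.
Joint ranges: [-3.1, 3.1], [-0.84, 2.19], [0.05, 2.79], [-1.13, 4.28], [0.06, 2.93], [-2.69, 2.69]. Speed limits (rad/s): [2.22, 2.22, 2.79, 3.14, 3.14, 3.14].

## Interface

Orientations are given as [roll, pitch, yaw] about the fixed x, y, z axes, in that order (R = Rz(yaw) Ry(pitch) Rx(roll)).
In Python, from cell import * gives the robot as it stands.
- The arm moves only by the tool play_rows, never from a script. Its argument "moves" is a list of rows, each a list of 7 numbers: the shift along the tool's x, y, z in m, then the turn, a rotation vector about the tool's x, y, z in rad, then the opening in per cent of the stroke, from 0 (shut) to 100 (fully open). In form: [[tx, ty, tz, ax, ay, az, claw], ...]. A call has 1 to 8 rows; each row shifts and turns the pose as measured when the row begins, along the tool's axes as they then stand; what a row does not reach is not made up. A row lasts 1/10 s, in which the tool goes at most 50 mm and 8.59 degrees, less where a joint would pass 70% of its speed; a pose out of reach is approached as far as the arm can. A call is refused whole if a number of a shift passes 0.05 or a number of a turn 0.15, either way. A call with a gripper value outside its range is refused whole. The fingers move at their own pace and stop on an object; the grip force is fixed at half the most. Time passes only in rows, so rows that do not move let the fingers close. It gives the time, the measured TCP pose, the force and the opening at its end, in the units of the state.
- state(): the state, without advancing time (a new reading comes with each control period).
- read_camera(name): name is "scene" or "top"; returns a dict with "img" (420x560x3 uint8, red, green, blue), "fx", "fy", "cx", "cy" (pixels), "k1" (the pictures are not rectified: a ray, as slopes to the right and down, at radius r is drawn at 1 + k1 r^2 times it, then the intrinsics apply), "R" (3x3) and "t" (3): a world point X has camera coordinates R X + t. Camera axes: x right, y down, z forward; pixel columns grow to the right and rows downward; lengths in mm; the calibration is good to about 2 mm. A picture is of the moment at which its call begins. There is no depth.
- job_done(): hands the job in, once; it reports no verdict.
The state is a dict: "t": time; "joints": joint angles; "qvel": joint speeds; "tau": joint torques, N m; "eef_pos": TCP position; "tcp_rot": TCP orientation; "ft_force": force on the tool from outside, world axes, zero at the start; "moment": the same for the moment, N m; "opening": opening from 0.0 (shut) to 1.0 (fully open).
Only numpy, scipy, OpenCV 4.12 (cv2) and the standard library are available. Lean on these libraries where they do the work, as an engineer would, in place of code of your own. Each camera call takes 0.05 s, during which the arm holds its last target.

## Working session

There is one attempt and no reset: what is moved stays moved. The work goes in short steps, Python scripts to look and compute and a tool call to move; the robot and the scene stay as the last step left them, time stands still between calls to the robot, and variables do not carry over. Pictures are saved under pics/ and viewed, and the job is handed in when it is done.

Besides the shell and the picture viewer there is one more tool, called after "Call:" as name(argument=value, ...), one argument or row to a line, values as JSON. play_rows: Moves the arm, as the interface text tells. Its arguments: {"type":"object","properties":{"moves":{"type":"array"}},"required":["moves"]}

```bash
ls; mkdir -p pics; python3 - <<'E'
from cell import *
import cv2,numpy as np
print(state())
for n in ("scene","top"):
    c=read_camera(n); cv2.imwrite(f"pics/{n}0.png",c["img"][:,:,::-1])
    print({k:v for k,v in c.items() if k!="img"})
E
```

```text
pics
{'t': 0.0, 'joints': array([-1.30258000e+00,  4.91572389e-01,  1.55945799e+00,  3.07267443e-06,
        1.09167919e+00, -1.05639176e-01]), 'qvel': array([ 0.00056483,  0.00167718, -0.00068028,  0.00252518,  0.0001504 ,
       -0.00047065]), 'tau': array([-2.44051280e-04, -6.12645292e+01, -2.58180857e+01,  6.92697521e-02,
        4.82410484e-02, -1.24966509e-04]), 'eef_pos': array([ 228.19314811, -581.60933295,  228.05082385]), 'tcp_rot': array([-3.14048225e+00, -1.20480352e-04,  3.73854014e-01]), 'ft_force': array([-0.02086808, -0.59016611, -0.17993858]), 'moment': array([-0.0139898 ,  0.04116621,  0.01931047]), 'opening': 0.9971879866654136}
{'fx': 527.2806234309869, 'fy': 527.2806234309869, 'cx': 279.34648060999746, 'cy': 206.44129436582733, 'k1': -0.20686207989877262, 'R': array([[-0.72895747, -0.68455539,  0.00222215],
       [-0.51061999,  0.54157237, -0.6678073 ],
       [ 0.45594763, -0.48793779, -0.74433089]]), 't': array([406.15186682, 327.51485813, 953.21644376])}
{'fx': 484.729619325775, 'fy': 484.729619325775, 'cx': 271.1404117265075, 'cy': 204.64781296008044, 'k1': 0.05236000144674781, 'R': array([[ 0.00104497, -0.99979162,  0.02038711],
       [-0.99071522, -0.00380667, -0.13590016],
       [ 0.13594944, -0.02005581, -0.99051275]]), 't': array([ -14.78294777,  584.78719707, 1139.86498881])}
```

View pics/scene0.png

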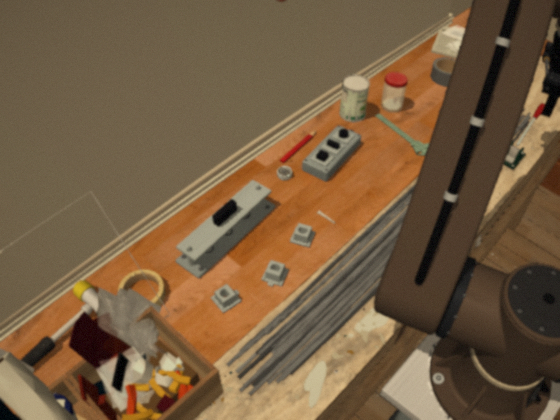

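View pics/top0.png

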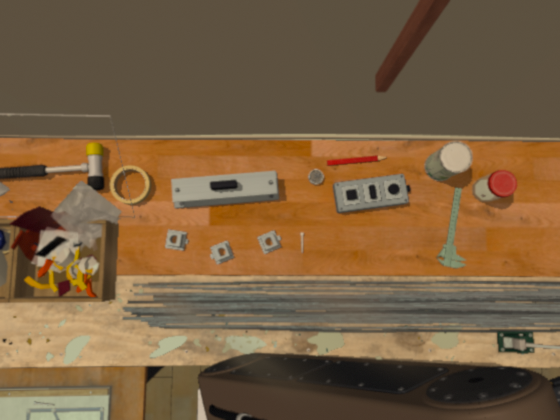

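The top view shows the fixture with the cover at about (225,190) px and three collars at (175,240), (221,252) and (269,242). The nail is at (302,242), the button box at (371,193), the tape at (130,184) and the dish at (316,177). I'll write helpers and zoom in.

```bash
cat > h.py <<'E'
from cell import *
import cv2,numpy as np
def cam(n):
    c=read_camera(n); c["K"]=np.array([[c["fx"],0,c["cx"]],[0,c["fy"],c["cy"]],[0,0,1]]); return c
def proj(c,P):
    X=np.asarray(P,float).reshape(-1,3)@c["R"].T+c["t"]; s=X[:,:2]/X[:,2:]
    r2=(s**2).sum(1,keepdims=True); s=s*(1+c["k1"]*r2)
    return s*[c["fx"],c["fy"]]+[c["cx"],c["cy"]]
def onplane(c,uv,z):
    uv=np.asarray(uv,float).reshape(-1,1,2)
    s=cv2.undistortPoints(uv,c["K"],np.array([c["k1"],0,0,0,0.]),).reshape(-1,2)
    d=np.c_[s,np.ones(len(s))]@c["R"]; o=-c["R"].T@c["t"]
    k=(z-o[2])/d[:,2:]
    return (o+k*d)
def zoom(c,x0,y0,w,h,f,name):
    im=c["img"][y0:y0+h,x0:x0+w,::-1]
    cv2.imwrite(name,cv2.resize(im,None,fx=f,fy=f,interpolation=cv2.INTER_CUBIC))
E
python3 - <<'E'
from h import *
c=cam("top"); np.save("pics/top.npy",c["img"])
zoom(c,160,150,150,120,5,"pics/t1.png")
zoom(c,290,140,140,80,5,"pics/t2.png")
s=cam("scene"); np.save("pics/scene.npy",s["img"])
zoom(s,165,170,180,150,4,"pics/s1.png")
E
```

```text
(no output)
```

View pics/t1.png

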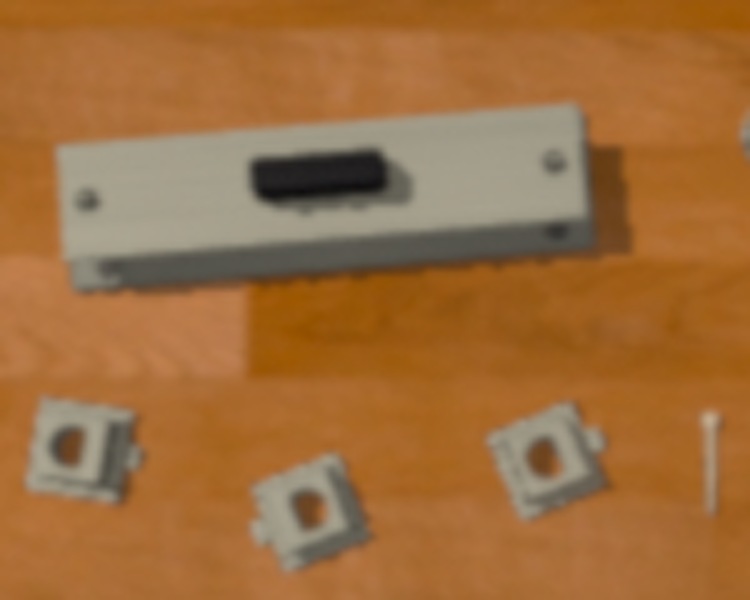

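View pics/t2.png

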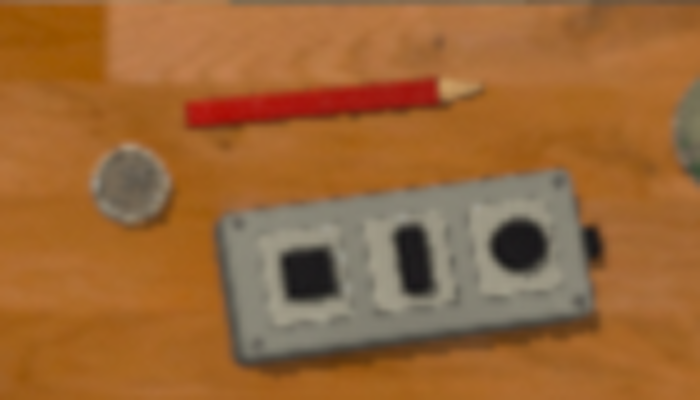

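View pics/s1.png

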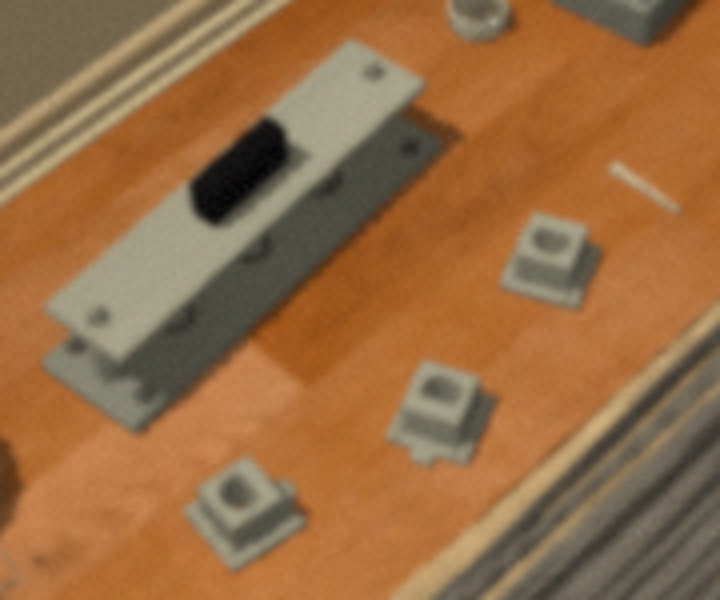

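```bash
cat > meas.py <<'E'
from h import *
def mask(c):
    hsv=cv2.cvtColor(c["img"],cv2.COLOR_RGB2HSV)
    return ((hsv[...,1]<90)&(hsv[...,2]>40)).astype(np.uint8)*255
E
python3 - <<'E'
from meas import *
for n,roi in (("top",(165,160,250,105)),("scene",(170,175,150,145))):
    c=cam(n); f=4
    x0,y0,w,h=roi
    big=cv2.resize(c["img"][y0:y0+h,x0:x0+w],None,fx=f,fy=f,interpolation=cv2.INTER_CUBIC)
    hsv=cv2.cvtColor(big,cv2.COLOR_RGB2HSV)
    m=((hsv[...,1]<105)).astype(np.uint8)*255
    cv2.imwrite(f"pics/m_{n}.png",m[:600,:800])
    cs,_=cv2.findContours(m,cv2.RETR_CCOMP,cv2.CHAIN_APPROX_NONE)
    for k in cs:
        a=cv2.contourArea(k)/f/f
        if a<40: continue
        uv=(k.reshape(-1,2)+.5)/f-.5+[x0,y0]
        r=cv2.minAreaRect(onplane(c,uv,5)[:,:2].astype(np.float32))
        print(n,a,uv.mean(0).round(1),np.round(r[0],1),np.round(r[1],1),round(r[2],1))
E
```

```text
top 359.84375 [221.  252.3] [469.9 111.2] [47.4 54.2] 22.0
top 350.75 [269.3 241.4] [498.4 -11.4] [46.8 54.4] 24.1
top 366.03125 [175.8 239.7] [501.4 218.7] [54.6 47. ] 81.6
top 2179.875 [370.5 192.9] [ 621.3 -267.5] [ 77.8 190. ] 7.8
top 3090.75 [224.5 188.9] [629.2 102.3] [ 75.7 266. ] 5.1
top 168.84375 [315.6 176.6] [ 661.3 -126.3] [37.  37.9] 34.2
scene 490.21875 [226.  297.6] [502.7 217.8] [53.8 53.8] 82.5
scene 1248.6875 [300.7 301.5] [403.9 113.7] [ 97.  125.5] 40.5
scene 451.9375 [274.8 273.6] [469.7 106.8] [46.5 63.5] 23.2
scene 380.96875 [302.4 235.2] [497.6 -13.6] [46.8 59.4] 23.6
scene 4022.75 [224.8 227.7] [641.3  83.9] [101.3 295.9] 5.1
scene 50.0 [284.1 176.4] [ 651.8 -118.6] [34.2 16.7] 43.3
scene 1254.40625 [191.6 187.9] [765.3  71.6] [149.6 139. ] 43.0
```

```bash
python3 -c "
import cv2,numpy as np
a=cv2.imread('pics/m_top.png');b=cv2.imread('pics/m_scene.png');print(a.shape,b.shape)"
```

```text
(420, 800, 3) (580, 600, 3)
```

View pics/m_top.png

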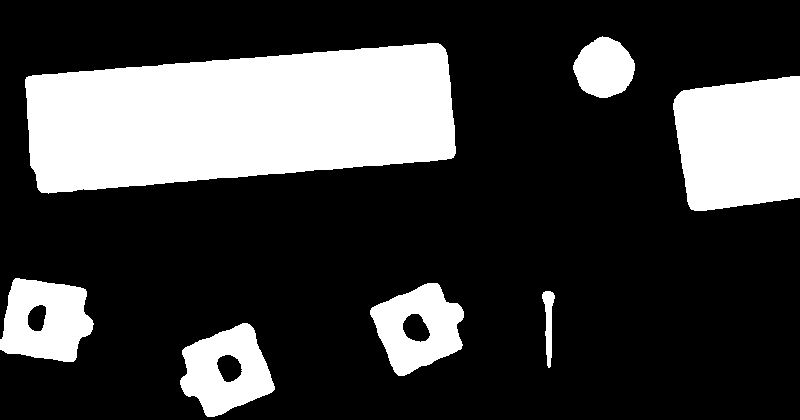

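```bash
python3 - <<'E'
from meas import *
c=cam("top"); s=cam("scene")
for k in(c,s): print(-k["R"].T@k["t"])
# pins: dark blobs
p=onplane(c,[[177,189.6],[270.6,181.7]],63); print(p.round(1),p.mean(0),np.linalg.norm(p[0]-p[1]))
q=onplane(s,[[165+98/4,170+316/4],[165+373/4,170+71/4]],63); print(q.round(1),q.mean(0),np.linalg.norm(q[0]-q[1]))
# grip: black mask
for k,n,b in((c,"top",(195,170,60,30)),(s,"scene",(200,190,50,45))):
    g=cv2.resize(k["img"][b[1]:b[1]+b[3],b[0]:b[0]+b[2]],None,fx=4,fy=4,interpolation=cv2.INTER_CUBIC).max(2)
    m=(g<60).astype(np.uint8)
    cs,_=cv2.findContours(m,0,1); kk=max(cs,key=cv2.contourArea).reshape(-1,2)
    uv=(kk+.5)/4-.5+b[:2]
    for z in(74,88):
        r=cv2.minAreaRect(onplane(k,uv,z)[:,:2].astype(np.float32)); print(n,z,r)
# buttons & collar bores
for k,n,b in((c,"top",(330,175,90,40)),):
    g=cv2.resize(k["img"][b[1]:b[1]+b[3],b[0]:b[0]+b[2]],None,fx=4,fy=4,interpolation=cv2.INTER_CUBIC).max(2)
    cs,_=cv2.findContours((g<70).astype(np.uint8),0,1)
    for kk in cs:
        if cv2.contourArea(kk)<400: continue
        r=cv2.minAreaRect(onplane(k,(kk.reshape(-1,2)+.5)/4-.5+b[:2],48)[:,:2].astype(np.float32)); print("btn",r)
E
```

```text
[ 424.40901494   10.30714064 1208.82486118]
[ 28.68628916 565.77077508 927.32272524]
[[617.  211.5  63. ]
 [637.3 -11.5  63. ]] [627.14955716  99.96206659  63.        ] 223.9206924460066
[[612.4 212.7  63. ]
 [632.2  -9.5  63. ]] [622.27112089 101.5867562   63.        ] 223.15394289519833
top 74 ((626.64501953125, 99.92227172851562), (19.59633445739746, 62.14496612548828), 4.9074225425720215)
top 88 ((624.150146484375, 98.81669616699219), (19.354555130004883, 61.378299713134766), 4.907410621643066)
scene 74 ((624.834228515625, 99.05155944824219), (31.947715759277344, 73.7998275756836), 5.332102298736572)
scene 88 ((615.0535888671875, 106.70878601074219), (31.42355728149414, 72.58907318115234), 5.332275390625)
btn ((609.5200805664062, -208.1027374267578), (23.79336166381836, 24.113426208496094), 9.094265937805176)
btn ((616.7653198242188, -259.26904296875), (33.000125885009766, 14.332289695739746), 6.567000389099121)
btn ((623.9367065429688, -310.6299133300781), (24.051355361938477, 25.717510223388672), 0.205034077167511)
```

```bash
cat > plan.py <<'E'
from h import *
import sys,json
from scipy.spatial.transform import Rotation as Ro
def plan(xyz,yawdeg,claw,step=45,ang=0.13):
    s=state(); p=np.array(s["eef_pos"],float); R=Ro.from_euler("xyz",s["tcp_rot"])
    print("t",round(s["t"],2),"p",p.round(1),"rpy",np.degrees(s["tcp_rot"]).round(2),"F",np.round(s["ft_force"],1),"op",round(s["opening"],3),"j",np.round(s["joints"],2))
    T=Ro.from_euler("xyz",[180,0,yawdeg],degrees=True)
    dv=(T*R.inv()).as_rotvec()
    # keep turn free choice: shortest; (180 turns handled by caller)
    d=np.array(xyz,float)-p
    n=int(max(np.ceil(np.linalg.norm(d)/step),np.ceil(np.linalg.norm(dv)/ang),1))
    rows=[]
    for i in range(n):
        t=R.inv().apply(d/n)/1000
        w=R.inv().apply(dv/n)
        rows.append([*np.round(t,4).tolist(),*np.round(w,3).tolist(),claw])
        R=Ro.from_rotvec(dv/n)*R
    rows=[[0 if v==0 else v for v in r] for r in rows]
    for k in range(0,n,8): print(json.dumps(rows[k:k+8]))
if __name__=="__main__":
    a=[float(v) for v in sys.argv[1:]]
    plan(a[:3],a[3],a[4],*(a[5:]))
E
python3 plan.py 627 100 150 95.1 100
```

```text
t 0.4 p [ 228.3 -581.8  228.6] rpy [-180.     -0.     21.42] F [-0.2  0.5  0.7] op 1.001 j [-1.3   0.49  1.56  0.    1.09 -0.11]
[[0.0345, -0.0272, 0.0044, 0, 0, -0.071, 100.0], [0.0363, -0.0246, 0.0044, 0, 0, -0.071, 100.0], [0.038, -0.022, 0.0044, 0, 0, -0.071, 100.0], [0.0394, -0.0192, 0.0044, 0, 0, -0.071, 100.0], [0.0407, -0.0164, 0.0044, 0, 0, -0.071, 100.0], [0.0418, -0.0134, 0.0044, 0, 0, -0.071, 100.0], [0.0426, -0.0104, 0.0044, 0, 0, -0.071, 100.0], [0.0433, -0.0073, 0.0044, 0, 0, -0.071, 100.0]]
[[0.0437, -0.0042, 0.0044, 0, 0, -0.071, 100.0], [0.0439, -0.0011, 0.0044, 0, 0, -0.071, 100.0], [0.0438, 0.002, 0.0044, 0, 0, -0.071, 100.0], [0.0436, 0.0052, 0.0044, 0, 0, -0.071, 100.0], [0.0431, 0.0083, 0.0044, 0, 0, -0.071, 100.0], [0.0424, 0.0113, 0.0044, 0, 0, -0.071, 100.0], [0.0415, 0.0143, 0.0044, 0, 0, -0.071, 100.0], [0.0404, 0.0172, 0.0044, 0, 0, -0.071, 100.0]]
[[0.039, 0.0201, 0.0044, 0, 0, -0.071, 100.0], [0.0375, 0.0228, 0.0044, 0, 0, -0.071, 100.0]]
```

Call:
play_rows(
  moves=[
    [0.035,-0.027,0.004,0,0,-0.07,100],
    [0.036,-0.025,0.004,0,0,-0.07,100],
    [0.038,-0.022,0.004,0,0,-0.07,100],
    [0.039,-0.019,0.004,0,0,-0.07,100],
    [0.041,-0.016,0.004,0,0,-0.07,100],
    [0.042,-0.013,0.004,0,0,-0.07,100],
    [0.043,-0.01,0.004,0,0,-0.07,100],
    [0.043,-0.007,0.004,0,0,-0.07,100],
  ],
)

```text
t: 1.2
eef_pos: [409.6, -273.2, 195.2]
tcp_rot: [3.138, 0.002, 0.947]
ft_force: [1.4, -1.0, -0.3]
opening: 0.997
```

Call:
play_rows(
  moves=[
    [0.044,-0.004,0.004,0,0,-0.07,100],
    [0.044,-0.001,0.004,0,0,-0.07,100],
    [0.044,0.002,0.004,0,0,-0.07,100],
    [0.044,0.005,0.004,0,0,-0.07,100],
    [0.043,0.008,0.004,0,0,-0.07,100],
    [0.042,0.011,0.004,0,0,-0.07,100],
    [0.041,0.014,0.004,0,0,-0.07,100],
    [0.04,0.017,0.004,0,0,-0.07,100],
  ],
)

```text
t: 2.0
eef_pos: [590.2, 44.7, 162.7]
tcp_rot: [3.136, 0.005, 1.531]
ft_force: [1.1, -0.0, -0.8]
opening: 0.997
```

```bash
python3 plan.py 627 100 120 95.1 100
```

```text
t 2.0 p [590.2  44.7 162.7] rpy [179.68   0.27  87.7 ] F [ 1.1 -0.  -0.8] op 0.997 j [-0.03  0.52  1.72 -0.01  0.9   0.01]
[[0.0285, 0.0172, 0.0213, 0.003, 0.003, -0.065, 100.0], [0.0272, 0.019, 0.0213, 0.003, 0.003, -0.065, 100.0]]
```

Call:
play_rows(
  moves=[
    [0.0285,0.0172,0.021,0.003,0.003,-0.065,100],
    [0.0272,0.019,0.021,0.003,0.003,-0.065,100],
    [0,0,0,0,0,0,100],
    [0,0,0,0,0,0,100],
  ],
)

```text
t: 2.4
eef_pos: [629.8, 107.9, 118.6]
tcp_rot: [3.141, -0.001, 1.674]
ft_force: [-0.8, -0.2, -0.4]
opening: 0.998
```

```bash
python3 plan.py 627 100 76 95.1 100 25; python3 - <<'E'
from h import *
s=cam("scene"); zoom(s,150,120,180,150,4,"pics/s2.png")
c=cam("top"); zoom(c,160,120,150,120,5,"pics/t3.png")
E
```

```text
t 2.4 p [629.8 107.9 118.6] rpy [ 1.7996e+02 -7.0000e-02  9.5910e+01] F [-0.8 -0.2 -0.4] op 0.998 j [ 0.07  0.63  1.63  0.    0.88 -0.04]
[[-0.0038, -0.0018, 0.0213, 0, -0.001, 0.007, 100.0], [-0.0038, -0.0018, 0.0213, 0, -0.001, 0.007, 100.0]]
```

View pics/s2.png

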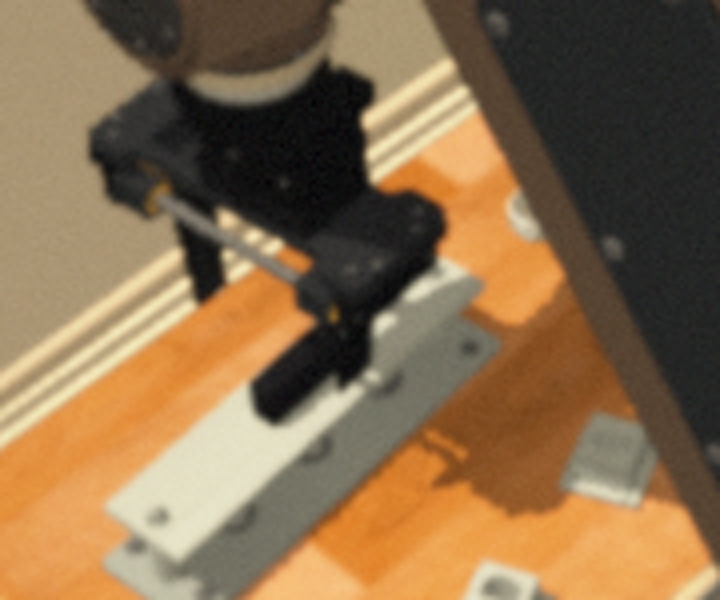

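View pics/t3.png

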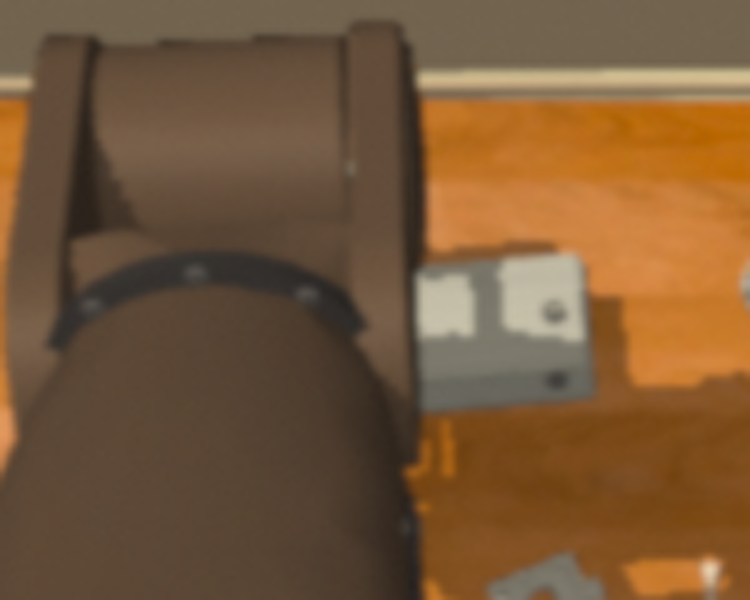

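The scene view shows the open jaws straddling the black grip bar, with a finger at about (350,350) of the zoom, so I'm descending.

Call:
play_rows(
  moves=[
    [-0.004,-0.002,0.02,0,-0.001,0.007,100],
    [-0.004,-0.002,0.018,0,0,0.007,100],
    [0,0,0,0,0,0,100],
    [0,0,0,0,0,0,100],
  ],
)

```text
t: 2.9
eef_pos: [626.8, 94.7, 84.9]
tcp_rot: [3.135, 0.0, 1.652]
ft_force: [-0.7, -0.2, 1.1]
opening: 1.001
```

```bash
python3 plan.py 627 100 76 95.1 100 25
```

```text
t 2.9 p [626.8  94.7  84.9] rpy [1.796e+02 1.000e-02 9.464e+01] F [-0.7 -0.2  1.1] op 1.001 j [ 0.05  0.67  1.67  0.    0.8  -0.04]
[[0.0052, 0.0005, 0.0089, 0.007, 0, -0.008, 100.0]]
```

Call:
play_rows(
  moves=[
    [0.003,0,0.004,0.007,0,-0.004,100],
    [0.002,0,0.004,0,0,-0.004,100],
    [0,0,0,0,0,0,100],
    [0,0,0,0,0,0,0],
    [0,0,0,0,0,0,0],
    [0,0,0,0,0,0,0],
    [0,0,0,0,0,0,0],
  ],
)

```text
t: 3.6
eef_pos: [627.6, 100.0, 79.8]
tcp_rot: [3.138, 0.0, 1.66]
ft_force: [-0.0, -0.6, 1.1]
opening: 0.721
```

Call:
play_rows(
  moves=[
    [0,0,0,0,0,0,0],
    [0,0,0,0,0,0,0],
    [0,0,0,0,0,0,0],
    [0,0,0,0,0,0,0],
    [0,0,0,0,0,0,0],
  ],
)

```text
t: 4.1
eef_pos: [627.6, 100.0, 79.8]
tcp_rot: [3.138, 0.0, 1.66]
ft_force: [0.9, -0.5, 0.2]
opening: 0.3
```

Call:
play_rows(
  moves=[
    [0,0,0,0,0,0,0],
    [0,0,0,0,0,0,0],
    [0,0,0,0,0,0,0],
    [0,0,0,0,0,0,0],
    [0,0,0,0,0,0,0],
  ],
)

```text
t: 4.6
eef_pos: [627.5, 99.9, 79.8]
tcp_rot: [3.138, 0.0, 1.66]
ft_force: [-0.8, -0.1, -0.3]
opening: 0.191
```

Call:
play_rows(
  moves=[
    [0,0,-0.005,0,0,0,0],
    [0,0,-0.01,0,0,0,0],
    [0,0,-0.01,0,0,0,0],
    [0,0,-0.015,0,0,0,0],
    [0,0,-0.015,0,0,0,0],
    [0,0,0,0,0,0,0],
  ],
)

```text
t: 5.2
eef_pos: [627.0, 99.9, 138.9]
tcp_rot: [3.139, 0.0, 1.66]
ft_force: [0.4, 0.3, -3.5]
opening: 0.187
```

```bash
python3 plan.py 487 -259 110 90 0 30; python3 - <<'E'
from h import *
s=cam("scene"); zoom(s,150,120,180,150,4,"pics/s3.png")
E
```

```text
t 5.2 p [627.   99.9 138.9] rpy [1.7985e+02 2.0000e-02 9.5100e+01] F [ 0.4  0.3 -3.5] op 0.187 j [ 0.05  0.6   1.63 -0.    0.91 -0.03]
[[-0.0265, -0.0132, 0.0022, 0, 0, 0.007, 0], [-0.0266, -0.013, 0.0022, 0, 0, 0.007, 0], [-0.0267, -0.0128, 0.0022, 0, 0, 0.007, 0], [-0.0268, -0.0126, 0.0022, 0, 0, 0.007, 0], [-0.0269, -0.0124, 0.0022, 0, 0, 0.007, 0], [-0.027, -0.0123, 0.0022, 0, 0, 0.007, 0], [-0.0271, -0.0121, 0.0022, 0, 0, 0.007, 0], [-0.0271, -0.0119, 0.0022, 0, 0, 0.007, 0]]
[[-0.0272, -0.0117, 0.0022, 0, 0, 0.007, 0], [-0.0273, -0.0115, 0.0022, 0, 0, 0.007, 0], [-0.0274, -0.0113, 0.0022, 0, 0, 0.007, 0], [-0.0275, -0.0111, 0.0022, 0, 0, 0.007, 0], [-0.0275, -0.011, 0.0022, 0, 0, 0.007, 0]]
```

View pics/s3.png

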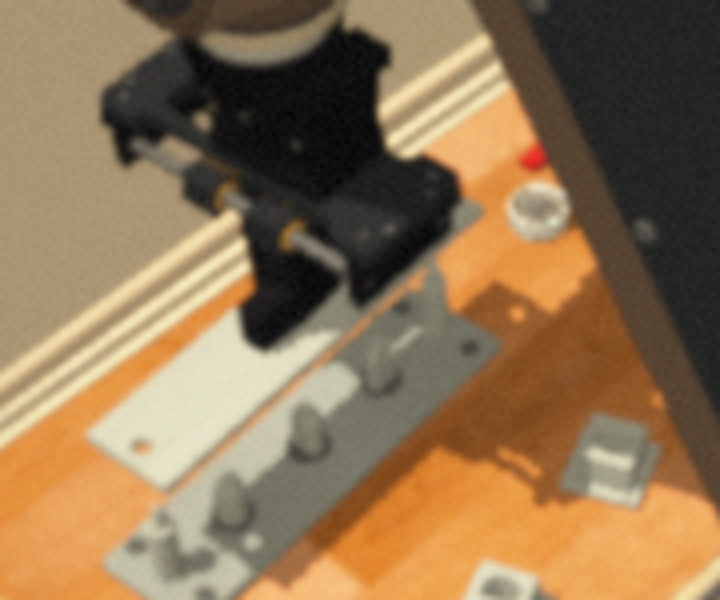

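The cover is lifted off; its underside is clear of the pins, and the D-posts show at about (235,505), (308,432) and (380,368) of the zoom. I'm carrying it to the clear bench.

Call:
play_rows(
  moves=[
    [-0.0265,-0.013,0.002,0,0,0.007,0],
    [-0.0265,-0.013,0.002,0,0,0.007,0],
    [-0.0265,-0.013,0.002,0,0,0.007,0],
    [-0.027,-0.0125,0.002,0,0,0.007,0],
    [-0.027,-0.0125,0.002,0,0,0.007,0],
    [-0.027,-0.0125,0.002,0,0,0.007,0],
    [-0.027,-0.012,0.002,0,0,0.007,0],
    [-0.027,-0.012,0.002,0,0,0.007,0],
  ],
)

```text
t: 6.05
eef_pos: [535.9, -124.6, 117.4]
tcp_rot: [-3.14, -0.001, 1.608]
ft_force: [0.1, -0.2, -2.4]
opening: 0.186
```

```bash
python3 plan.py 487 -259 100 90 0 25
```

```text
t 6.05 p [ 535.9 -124.6  117.4] rpy [-1.7989e+02 -7.0000e-02  9.2110e+01] F [ 0.1 -0.2 -2.4] op 0.186 j [-0.35  0.53  1.86  0.    0.76 -0.39]
[[-0.0221, -0.009, 0.0029, 0, 0, 0.006, 0], [-0.0221, -0.0088, 0.0029, 0, 0, 0.006, 0], [-0.0222, -0.0087, 0.0029, 0, 0, 0.006, 0], [-0.0222, -0.0086, 0.0029, 0, 0, 0.006, 0], [-0.0223, -0.0084, 0.0029, 0, 0, 0.006, 0], [-0.0223, -0.0083, 0.0029, 0, 0, 0.006, 0]]
```

Call:
play_rows(
  moves=[
    [-0.022,-0.009,0.003,0,0,0.006,0],
    [-0.022,-0.009,0.003,0,0,0.006,0],
    [-0.022,-0.009,0.003,0,0,0.006,0],
    [-0.02,-0.0085,0.003,0,0,0.006,0],
    [-0.018,-0.008,0.003,0,0,0.006,0],
    [-0.01,-0.004,0.003,0,0,0.003,0],
    [0,0,0,0,0,0,0],
    [0,0,0,0,0,0,0],
  ],
)

```text
t: 6.85
eef_pos: [485.7, -246.1, 95.0]
tcp_rot: [-3.135, -0.004, 1.568]
ft_force: [-0.2, 0.3, -2.8]
opening: 0.187
```

```bash
python3 plan.py 487 -259 35 90 0 14; python3 - <<'E'
from h import *
s=cam("scene"); zoom(s,200,60,200,150,4,"pics/s4.png")
c=cam("top"); np.save("pics/top2.npy",c["img"]); zoom(c,160,120,200,150,4,"pics/t4.png")
E
```

```text
t 6.85 p [ 485.7 -246.1   95. ] rpy [-179.62   -0.22   89.86] F [-0.2  0.3 -2.8] op 0.187 j [-0.59  0.56  1.88 -0.    0.71 -0.59]
[[-0.0026, 0.0003, 0.012, -0.001, -0.001, 0, 0], [-0.0026, 0.0003, 0.012, -0.001, -0.001, 0, 0], [-0.0026, 0.0003, 0.012, -0.001, -0.001, 0, 0], [-0.0026, 0.0003, 0.012, -0.001, -0.001, 0, 0], [-0.0026, 0.0003, 0.012, -0.001, -0.001, 0, 0]]
```

View pics/s4.png

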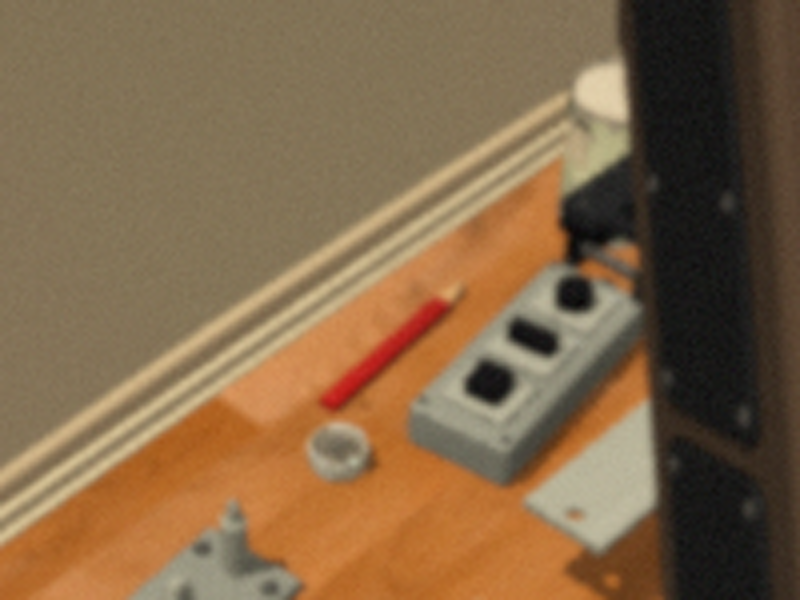

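View pics/t4.png

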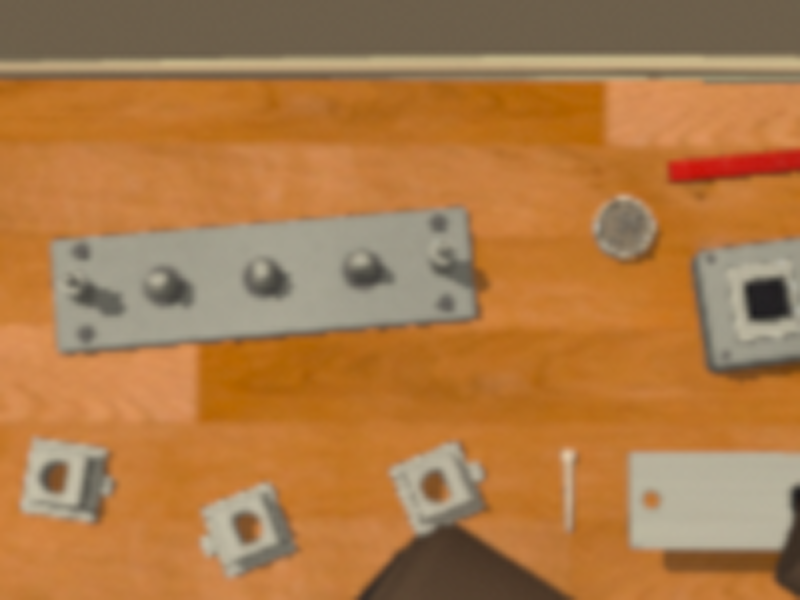

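The cover hangs level in front of the button box, clear of the nail. I'm lowering it.

Call:
play_rows(
  moves=[
    [-0.0026,0,0.012,0,-0.001,0,0],
    [-0.0026,0,0.012,0,-0.001,0,0],
    [-0.0026,0,0.012,0,0,0,0],
    [-0.0026,0,0.01,0,0,0,0],
    [0,0,0.005,0,0,0,0],
    [0,0,0,0,0,0,0],
  ],
)

```text
t: 7.55
eef_pos: [486.2, -255.0, 38.8]
tcp_rot: [-3.134, -0.002, 1.572]
ft_force: [0.3, -0.5, -4.0]
opening: 0.192
```

```bash
python3 plan.py 487 -258 28 90 0 5
```

```text
t 7.55 p [ 486.2 -255.    38.8] rpy [-1.7958e+02 -1.2000e-01  9.0090e+01] F [ 0.3 -0.5 -4. ] op 0.192 j [-0.6   0.65  1.9  -0.    0.59 -0.6 ]
[[-0.001, 0.0003, 0.0036, -0.002, -0.001, 0.001, 0], [-0.001, 0.0003, 0.0036, -0.002, -0.001, 0.001, 0], [-0.001, 0.0003, 0.0036, -0.002, -0.001, 0.001, 0]]
```

Call:
play_rows(
  moves=[
    [0,0,0.004,-0.003,-0.001,0,0],
    [0,0,0.003,-0.002,0,0,0],
    [0,0,0.002,0,0,0,0],
    [0,0,0.001,0,0,0,0],
    [0,0,0,0,0,0,0],
  ],
)

```text
t: 8.05
eef_pos: [486.5, -255.1, 28.6]
tcp_rot: [-3.141, -0.0, 1.572]
ft_force: [-0.5, -0.1, -3.4]
opening: 0.187
```

Call:
play_rows(
  moves=[
    [0,0,0.0015,0,0,0,0],
    [0,0,0,0,0,0,0],
    [0,0,0,0,0,0,0],
  ],
)

```text
t: 8.35
eef_pos: [486.8, -255.3, 28.6]
tcp_rot: [3.141, 0.001, 1.572]
ft_force: [0.5, 0.4, -2.6]
opening: 0.191
```

Call:
play_rows(
  moves=[
    [0,0,0.002,0,0,0,0],
    [0,0,0.002,0,0,0,0],
    [0,0,0,0,0,0,0],
  ],
)

```text
t: 8.65
eef_pos: [487.1, -255.4, 28.6]
tcp_rot: [3.139, 0.002, 1.573]
ft_force: [-0.3, -0.4, -3.0]
opening: 0.19
```

Call:
play_rows(
  moves=[
    [0,0,0.004,0,0,0,0],
    [0,0,0,0,0,0,0],
  ],
)

```text
t: 8.85
eef_pos: [487.5, -256.1, 26.9]
tcp_rot: [3.137, 0.004, 1.573]
ft_force: [0.7, 0.3, -3.1]
opening: 0.188
```

Call:
play_rows(
  moves=[
    [0,0,0.004,0.002,-0.003,0,0],
    [0,0,0,0,0,0,0],
  ],
)

```text
t: 9.05
eef_pos: [487.9, -256.7, 24.9]
tcp_rot: [3.137, 0.009, 1.573]
ft_force: [-0.1, -0.1, -2.4]
opening: 0.185
```

```bash
python3 - <<'E'
from h import *
print(state()["tau"].round(1),state()["joints"].round(3),state()["moment"].round(2))
s=cam("scene"); zoom(s,300,120,120,100,6,"pics/s5.png")
c=cam("top"); zoom(c,300,170,150,100,5,"pics/t5.png")
E
```

```text
[ -0.  -62.8 -14.1  -0.1   0.2   0.1] [-0.602  0.674  1.915 -0.01   0.544 -0.596] [-0.04 -0.12  0.05]
```

View pics/s5.png

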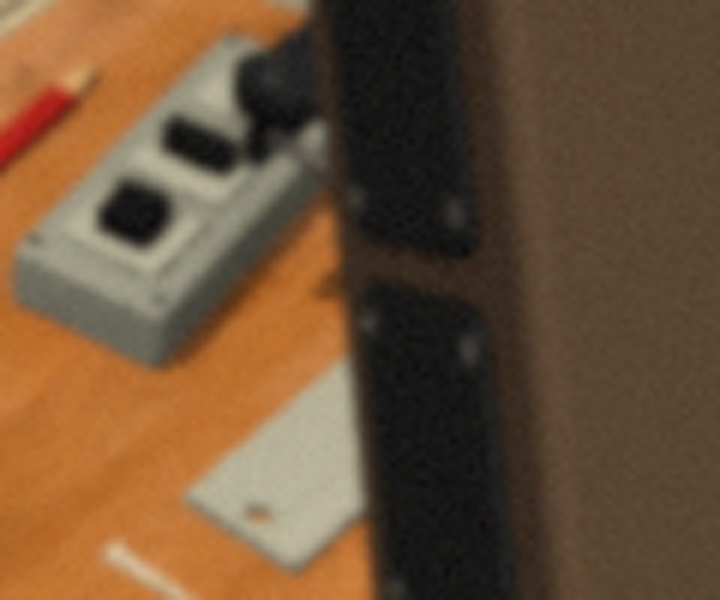

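View pics/t5.png

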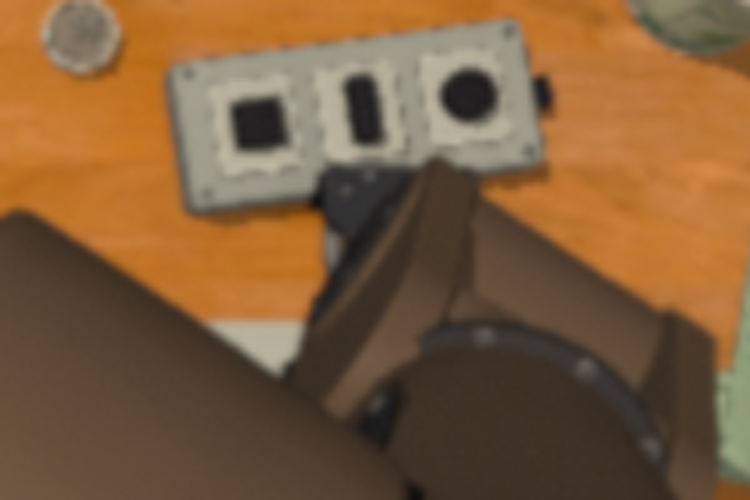

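```bash
python3 - <<'E'
from h import *
s=cam("scene")
for h in(0,3,6): print(h,proj(s,[[488,-144.7,6+h],[516,-131.7,6+h],[460,-131.7,6+h],[460,-131.7,h]]).round(1).tolist())
print("obs hole 343,205.3; far corner 331.5,202.5; near corner top 349,214")
E
```

```text
0 [[342.6, 204.7], [330.0, 201.7], [348.5, 213.9], [348.3, 215.6]]
3 [[342.7, 203.9], [330.1, 200.8], [348.7, 213.0], [348.4, 214.7]]
6 [[342.9, 203.0], [330.2, 200.0], [348.8, 212.2], [348.5, 213.9]]
obs hole 343,205.3; far corner 331.5,202.5; near corner top 349,214
```

The plate hole at (343,205) px matches a height near 0, so I'm releasing.

Call:
play_rows(
  moves=[
    [0,0,0,0,0,0,30],
    [0,0,0,0,0,0,60],
    [0,0,0,0,0,0,60],
    [0,0,0,0,0,0,60],
    [0,0,0,0,0,0,60],
    [0,0,0,0,0,0,60],
  ],
)

```text
t: 9.8
eef_pos: [488.0, -256.6, 23.4]
tcp_rot: [3.138, 0.008, 1.573]
ft_force: [-0.5, 0.4, 0.3]
opening: 0.588
```

Call:
play_rows(
  moves=[
    [0,0,-0.01,0,0,0,60],
    [0,0,-0.03,0,0,0,60],
    [0,0,-0.04,0,0,0,60],
    [0,0,-0.04,0,0,0,60],
    [0,0,-0.03,0,0,0,60],
  ],
)

```text
t: 10.3
eef_pos: [485.9, -254.4, 177.1]
tcp_rot: [-3.138, 0.004, 1.573]
ft_force: [-0.3, -0.3, 0.5]
opening: 0.6
```

```bash
python3 - <<'E'
from h import *
s=cam("scene"); zoom(s,300,100,120,100,6,"pics/s6.png")
c=cam("top"); zoom(c,160,165,160,110,5,"pics/t6.png"); zoom(c,190,140,100,60,8,"pics/t6b.png");zoom(c,165,170,110,60,7,"pics/t6c.png")
zoom(s,165,195,120,80,6,"pics/s6b.png")
E
```

View pics/s6.png

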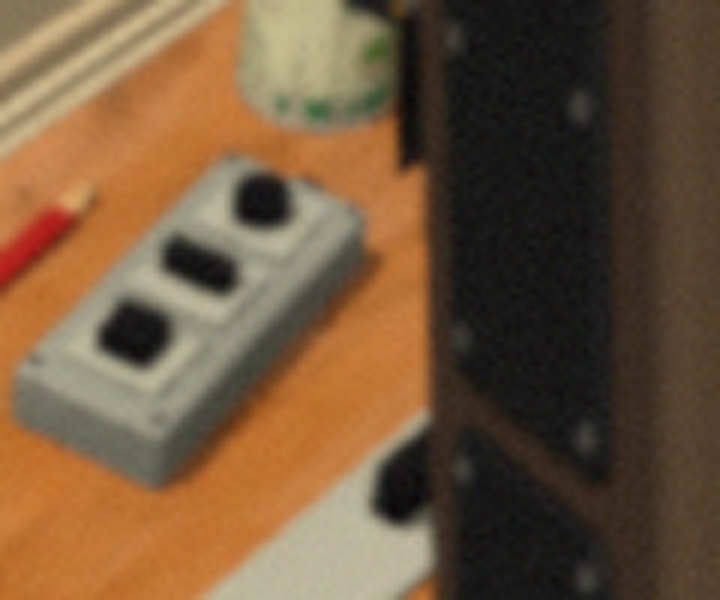

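View pics/t6c.png

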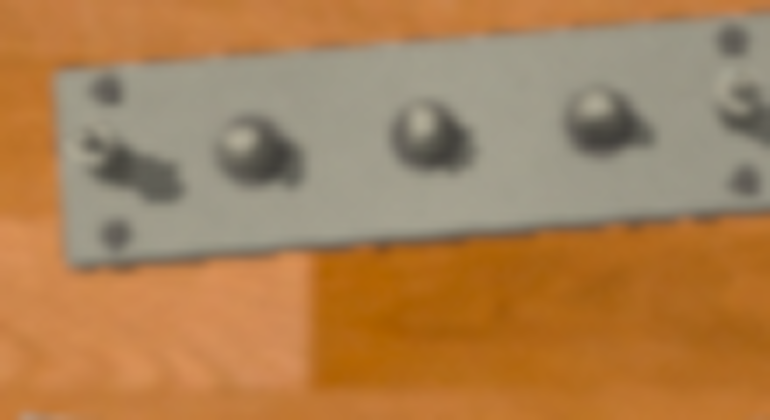

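View pics/s6b.png

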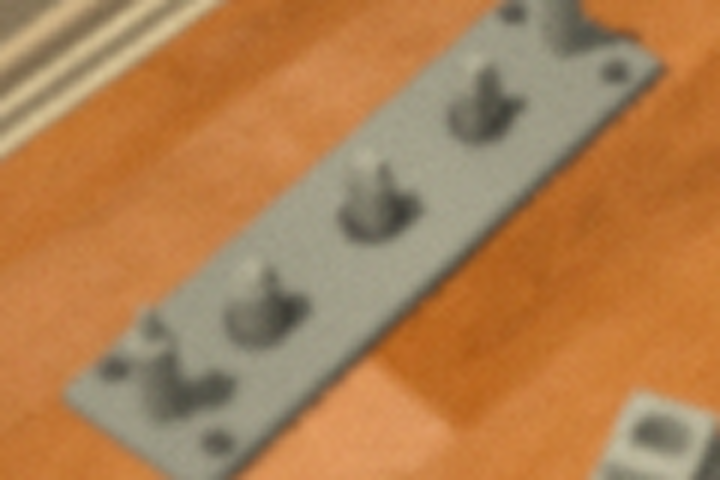

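The cover is down and released. Now I need the direction of the post flats, so I'll average frames and zoom.

```bash
python3 - <<'E'
from h import *
for n,ctr in(("top",None),("scene",None)):
    fr=[cam(n) for _ in range(10)]; c=fr[0]; im=np.mean([f["img"] for f in fr],0); np.save(f"pics/avg_{n}.npy",im)
    y=np.radians(95.1); tiles=[]
    for d in(62,0,-62):
        b=np.array([627+d*np.cos(y),100+d*np.sin(y),26]); u=proj(c,[b])[0].round().astype(int)
        w=15; t=im[u[1]-w:u[1]+w,u[0]-w:u[0]+w,::-1].clip(0,255)
        t=(t-40)*1.5; t=t.clip(0,255).astype(np.uint8)
        tiles.append(cv2.resize(t,(264,264),interpolation=cv2.INTER_CUBIC)); print(n,d,u)
    cv2.imwrite(f"pics/posts_{n}.png",np.hstack(tiles))
E
```

```text
top 62 [200 190]
top 0 [225 188]
top -62 [250 186]
scene 62 [207 244]
scene 0 [226 226]
scene -62 [244 210]
```

View pics/posts_top.png

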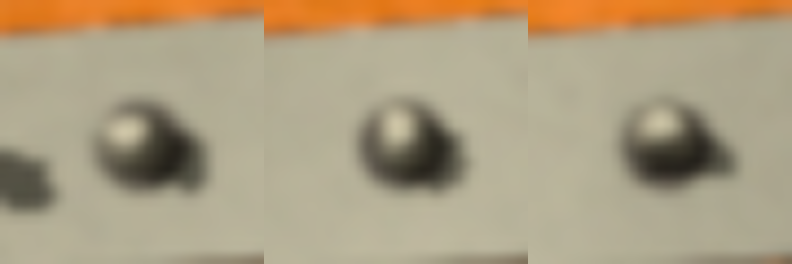

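View pics/posts_scene.png

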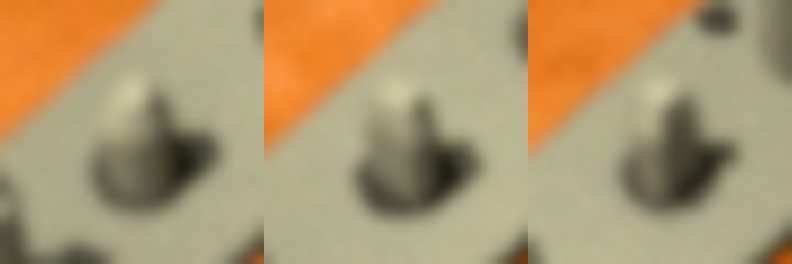

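```bash
python3 - <<'E'
from h import *
rows=[]
for n,us in(("top",[(199,189),(224,187),(249,185)]),("scene",[(206,244),(225,226),(243,210)])):
    im=np.load(f"pics/avg_{n}.npy").mean(2); t=[]
    for u in us:
        w=10; p=im[u[1]-w:u[1]+w,u[0]-w:u[0]+w]
        p=(p-p.min())/(np.percentile(p,98)-p.min())*255
        t.append(cv2.resize(p.clip(0,255).astype(np.uint8),(264,264),interpolation=cv2.INTER_LANCZOS4))
    rows.append(np.hstack(t))
cv2.imwrite("pics/posts2.png",np.vstack(rows))
E
```

```text
(no output)
```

View pics/posts2.png

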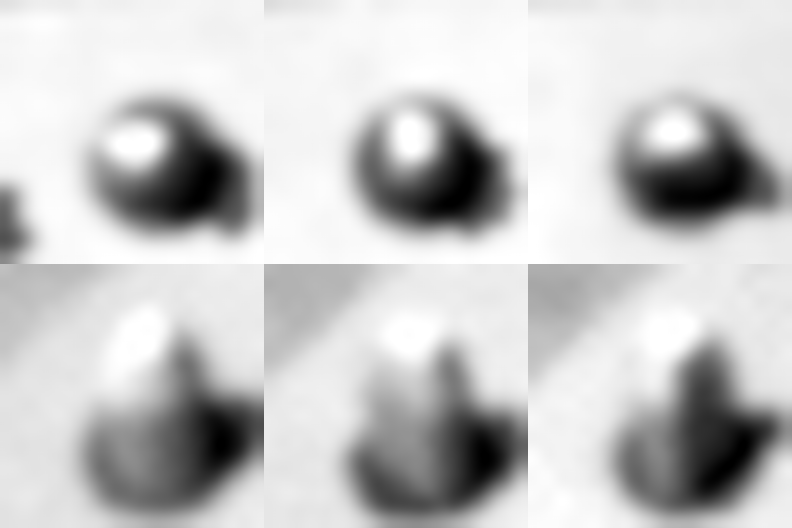

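```bash
cat > fix.py <<'E'
from meas import *
def fixture(c,im):
    # plate rect: fit edges on z=10 (top edges)
    f=4;x0,y0,w,h=165,165,120,60
    big=cv2.resize(im[y0:y0+h,x0:x0+w].astype(np.uint8),None,fx=f,fy=f,interpolation=cv2.INTER_CUBIC)
    hsv=cv2.cvtColor(big,cv2.COLOR_RGB2HSV)
    m=(hsv[...,1]<105).astype(np.uint8)
    cs,_=cv2.findContours(m,0,cv2.CHAIN_APPROX_NONE); k=max(cs,key=cv2.contourArea)
    uv=(k.reshape(-1,2)+.5)/f-.5+[x0,y0]
    return uv
E
python3 - <<'E'
from fix import *
c=cam("top"); im=np.load("pics/avg_top.npy"); uv=fixture(c,im)
for z in(0,10):
    r=cv2.minAreaRect(onplane(c,uv,z)[:,:2].astype(np.float32)); print(z,r)
cen=np.array(cv2.minAreaRect(onplane(c,uv,8)[:,:2].astype(np.float32))[0]); y=np.radians(95.1)
g=im.mean(2)
for d in(62,0,-62):
    b=cen+d*np.array([np.cos(y),np.sin(y)])
    p0,p1=proj(c,[[*b,10],[*b,42]])
    x,yy=np.meshgrid(np.arange(int(p1[0])-6,int(p1[0])+7),np.arange(int(p1[1])-6,int(p1[1])+7))
    v=g[yy,x]; near=np.hypot(x-p1[0],yy-p1[1])<3.2
    wgt=np.where(near,np.clip(v-120,0,None),0)
    ce=np.array([(x*wgt).sum(),(yy*wgt).sum()])/wgt.sum()
    dx=x-ce[0];dy=yy-ce[1]; M=np.array([[(wgt*dx*dx).sum(),(wgt*dx*dy).sum()],[0,(wgt*dy*dy).sum()]]);M[1,0]=M[0,1]
    ev,E=np.linalg.eigh(M/wgt.sum())
    print(d,"axis0",p0.round(2),"axis42",p1.round(2),"patch",ce.round(2),"off",(ce-p1).round(2),"ev",ev.round(2),"maj",E[:,1].round(2), "max",v.max().round())
    # outline radial
    # ray profile from mid
    pm=(p0+p1)/2
    out=[]
    for a in range(0,360,15):
        q=[pm+r*np.array([np.cos(np.radians(a)),-np.sin(np.radians(a))]) for r in np.arange(2,9,.1)]
        prof=cv2.remap(g.astype(np.float32),np.float32([[p[0] for p in q]]),np.float32([[p[1] for p in q]]),cv2.INTER_CUBIC)[0]
        i=np.argmin(prof[:40]); j=i+np.argmax(prof[i:]>110) 
        out.append(round(2+j*.1,1))
    print("outline ccw from right:",out)
    print(v[::1].round().astype(int)[1:13,1:13])
E
```

```text
0 ((628.6901245117188, 100.88750457763672), (73.43195343017578, 263.9968566894531), 5.094975471496582)
10 ((627.000244140625, 100.13819122314453), (72.82447814941406, 261.8129577636719), 5.094989776611328)
62 axis0 [200.65 191.33] axis42 [199.02 189.18] patch [198.31 189.1 ] off [-0.71 -0.08] ev [1.25 1.51] maj [-0.96 -0.28] max 163.0
outline ccw from right: [np.float64(6.8), np.float64(5.2), np.float64(4.7), np.float64(4.4), np.float64(4.0), np.float64(3.3), np.float64(3.4), np.float64(3.4), np.float64(3.5), np.float64(3.7), np.float64(4.0), np.float64(4.1), np.float64(3.9), np.float64(3.7), np.float64(3.6), np.float64(4.5), np.float64(4.9), np.float64(5.2), np.float64(5.6), np.float64(5.9), np.float64(6.3), np.float64(7.5), np.float64(8.7), np.float64(7.9)]
[[150 150 150 151 152 152 151 151 151 152 152 152]
 [150 150 150 150 150 148 147 147 147 149 151 151]
 [151 150 149 147 141 133 129 128 132 139 146 150]
 [150 149 147 140 129 120 115 109 108 116 132 145]
 [149 148 144 140 141 142 135 116  96  97 113 132]
 [148 145 142 149 159 163 154 128  95  85  94 112]
 [147 138 133 144 159 16
[... 1934 characters left out ...]
), np.float64(5.7), np.float64(5.8), np.float64(6.3), np.float64(8.0), np.float64(7.3)]
[[151 150 150 150 150 150 150 149 149 149 148 148]
 [151 151 150 150 150 150 149 148 149 149 148 148]
 [151 150 150 149 148 147 145 145 147 149 149 148]
 [150 149 147 145 142 139 135 134 137 142 146 147]
 [150 147 140 134 138 145 145 134 119 120 132 143]
 [150 143 133 132 145 158 159 144 117 102 113 133]
 [149 137 124 130 147 157 156 143 117  92  95 119]
 [148 132 115 119 127 132 127 115  98  81  78  96]
 [145 128 107 102 100  97  93  87  81  73  67  78]
 [146 130 104  89  81  76  74  73  71  67  65  75]
 [149 136 112  91  77  68  65  65  64  63  66  79]
 [150 142 123 100  82  71  68  67  68  74  86  98]]
```

```bash
python3 - <<'E'
from fix import *
cen=np.array([627.2,100.3]); y=np.radians(95.1)
for n in("top","scene"):
    c=cam(n); g=np.load(f"pics/avg_{n}.npy").mean(2)
    for d in(62,0,-62):
        b=cen+d*np.array([np.cos(y),np.sin(y)])
        p0,p1=proj(c,[[*b,10],[*b,42]])
        px,py=proj(c,[[b[0]+10,b[1],42],[b[0],b[1]+10,42]])-p1
        J=np.array([px,py]).T/10
        # upsampled bright patch at several thresholds
        f=8; o=(p1-7).astype(int); t=cv2.resize(g[o[1]:o[1]+15,o[0]:o[0]+15].astype(np.float32),None,fx=f,fy=f,interpolation=cv2.INTER_CUBIC)
        res=[]
        for th in(125,130,135,140,145,150):
            m=(t>th).astype(np.uint8)
            nlab,lab,st,ce=cv2.connectedComponentsWithStats(m)
            pk=(p1-o+.5)*f-.5
            # component nearest to the axis top
            ids=[i for i in range(1,nlab) if 5*f<st[i,4]<20*f*f]
            if not ids: continue
            i=min(ids,key=lambda i:np.hypot(*(ce[i]-pk)))
            mm=cv2.moments((lab==i).astype(np.uint8),True)
            off=((ce[i]+.5)/f-.5+o)-p1
            C=np.array([[mm['mu20'],mm['mu11']],[mm['mu11'],mm['mu02']]])/mm['m00']/f/f
            Ji=np.linalg.inv(J); W=Ji@C@Ji.T; ev,E=np.linalg.eigh(W); nv=E[:,0]
            res.append((th,st[i,4]/f/f,(Ji@off).round(2).tolist(),np.sqrt(ev).round(2).tolist(),round(float(np.degrees(np.arctan2(nv[1],nv[0]))),0)))
        print(n,d); [print("   th %d area %.1f off(world mm) %s sd %s minor-axis yaw %s"%r) for r in res]
E
```

```text
top 62
   th 125 area 1.3 off(world mm) [-17.16, -12.42] sd [0.42, 1.56] minor-axis yaw -179.0
   th 130 area 0.7 off(world mm) [-17.28, -12.45] sd [0.33, 0.97] minor-axis yaw -179.0
   th 145 area 7.9 off(world mm) [-0.32, 1.07] sd [1.64, 2.31] minor-axis yaw 177.0
   th 150 area 5.8 off(world mm) [-0.42, 0.86] sd [1.43, 1.94] minor-axis yaw -177.0
top 0
   th 125 area 0.7 off(world mm) [-17.67, -6.95] sd [0.3, 1.11] minor-axis yaw -180.0
   th 130 area 1.0 off(world mm) [-17.15, -15.74] sd [0.57, 0.95] minor-axis yaw -158.0
   th 135 area 0.6 off(world mm) [-17.33, -16.08] sd [0.46, 0.68] minor-axis yaw -159.0
   th 145 area 7.8 off(world mm) [1.0, -0.19] sd [1.67, 2.23] minor-axis yaw -79.0
   th 150 area 5.8 off(world mm) [0.87, -0.31] sd [1.47, 1.89] minor-axis yaw -79.0
top -62
   th 125 area 6.6 off(world mm) [-16.64, -11.29] sd [1.09, 3.19] minor-axis yaw -170.0
   th 130 area 5.5 off(world mm) [-16.77, -11.77] sd [1.02, 2.8] minor-axis yaw -171.0
   th 135 area 4.5 off(world mm) [-16.88, -12.24] sd [0.95, 2.48] minor-axis yaw -171.0
   th 140 area 3.4 off(world mm) [-17.12, -12.68] sd [0.81, 2.17] minor-axis yaw -172.0
   th 145 area 6.9 off(world mm) [1.74, 1.14] sd [1.68, 1.98] minor-axis yaw -169.0
   th 150 area 4.8 off(world mm) [1.66, 1.1] sd [1.35, 1.72] minor-axis yaw -173.0
scene 62
   th 150 area 11.8 off(world mm) [5.26, -19.69] sd [1.87, 3.34] minor-axis yaw -113.0
scene 0
scene -62
   th 150 area 19.4 off(world mm) [1.87, 0.16] sd [2.62, 4.47] minor-axis yaw -153.0
```

```bash
cat > col.py <<'E'
from meas import *
def collars(c=None,im=None):
    c=c or cam("top"); im=c["img"] if im is None else im
    f=4;x0,y0,w,h=140,195,170,85
    big=cv2.resize(im[y0:y0+h,x0:x0+w].astype(np.uint8),None,fx=f,fy=f,interpolation=cv2.INTER_CUBIC)
    m=(cv2.cvtColor(big,cv2.COLOR_RGB2HSV)[...,1]<105).astype(np.uint8)
    cs,hi=cv2.findContours(m,cv2.RETR_CCOMP,cv2.CHAIN_APPROX_NONE); out=[]
    for i,k in enumerate(cs):
        a=cv2.contourArea(k)/f/f
        if hi[0][i][3]>=0 or not 280<a<480: continue
        tr=lambda k:(k.reshape(-1,2)+.5)/f-.5+[x0,y0]
        P=onplane(c,tr(k),3)[:,:2].astype(np.float32)
        r=cv2.minAreaRect(P)
        ch=[tr(cs[j]).mean(0) for j in range(len(cs)) if hi[0][j][3]==i and cv2.contourArea(cs[j])/16>5]
        # long axis, nib side: side with fewer points beyond
        a0=np.radians(r[2]); u=np.array([np.cos(a0),np.sin(a0)])
        if r[1][1]>r[1][0]: u=np.array([-u[1],u[0]])
        cen=np.array(r[0]); ext=max(r[1])/2
        v=np.array([-u[1],u[0]]); q=P-cen
        wid=lambda s:np.ptp((q@v)[s*(q@u)>ext-4])
        if wid(1)>wid(-1): u=-u
        print("rect",np.round(r[1],1),"centre",(cen-3.5*u).round(1),"nib yaw",round(float(np.degrees(np.arctan2(u[1],u[0]))),1),"bore@28",[onplane(c,b,28)[0,:2].round(1).tolist() for b in ch])
if __name__=="__main__": collars()
E
python3 col.py; python3 plan.py 471 108 140 112 60 45
```

```text
rect [47.5 54.5] centre [471.3 108.1] nib yaw 112.0 bore@28 [[471.5, 105.7]]
rect [46.9 54.6] centre [497.1  -8.2] nib yaw -65.8 bore@28 [[495.6, -7.4]]
rect [54.7 47. ] centre [502.1 222.5] nib yaw -98.1 bore@28 [[501.7, 221.8]]
t 11.6 p [ 485.9 -254.4  174.1] rpy [-1.7974e+02  1.5000e-01  9.0140e+01] F [-0.7  0.5  0.8] op 0.599 j [-0.6   0.45  1.81 -0.01  0.89 -0.6 ]
[[0.0403, -0.0015, 0.0037, -0.001, 0, -0.042, 60.0], [0.0403, 0.0002, 0.0037, -0.001, 0, -0.042, 60.0], [0.0403, 0.0019, 0.0037, -0.001, 0, -0.042, 60.0], [0.0402, 0.0036, 0.0037, -0.001, 0, -0.042, 60.0], [0.04, 0.0053, 0.0037, -0.001, 0, -0.042, 60.0], [0.0397, 0.007, 0.0037, -0.001, 0, -0.042, 60.0], [0.0394, 0.0086, 0.0038, -0.001, 0, -0.042, 60.0], [0.039, 0.0103, 0.0038, -0.001, 0, -0.042, 60.0]]
[[0.0385, 0.0119, 0.0038, -0.001, 0, -0.042, 60.0]]
```

Call:
play_rows(
  moves=[
    [0.04,-0.0015,0.004,-0.001,0,-0.042,60],
    [0.04,0,0.004,-0.001,0,-0.042,60],
    [0.04,0.002,0.004,-0.001,0,-0.042,60],
    [0.04,0.0035,0.004,-0.001,0,-0.042,60],
    [0.04,0.005,0.004,-0.001,0,-0.042,60],
    [0.04,0.007,0.004,0,0,-0.042,60],
    [0.04,0.0085,0.004,0,0,-0.042,60],
    [0.039,0.01,0.004,0,0,-0.042,60],
  ],
)

```text
t: 12.4
eef_pos: [471.8, 73.8, 140.6]
tcp_rot: [3.138, 0.005, 1.913]
ft_force: [0.7, 0.2, -0.2]
opening: 0.599
```

```bash
python3 plan.py 471.3 108 80 112 60 30
```

```text
t 12.4 p [471.8  73.8 140.6] rpy [179.81   0.31 109.63] F [ 0.7  0.2 -0.2] op 0.599 j [ 0.02  0.41  2.01 -0.01  0.72 -0.32]
[[0.0109, 0.0036, 0.0201, 0.001, 0.002, -0.014, 60.0], [0.0108, 0.0038, 0.0202, 0.001, 0.002, -0.014, 60.0], [0.0107, 0.004, 0.0202, 0.001, 0.002, -0.014, 60.0]]
```

Call:
play_rows(
  moves=[
    [0.01,0.0035,0.02,0.001,0.002,-0.014,60],
    [0.01,0.0038,0.02,0.001,0.002,-0.014,60],
    [0.005,0.002,0.015,0.001,0.002,-0.007,60],
    [0,0,0,0,0,0,60],
    [0,0,0,0,0,0,60],
  ],
)

```text
t: 12.9
eef_pos: [471.6, 106.6, 84.4]
tcp_rot: [3.14, -0.0, 1.959]
ft_force: [0.4, 0.1, -0.2]
opening: 0.596
```

```bash
python3 plan.py 471.3 108 40 112 60 20
```

```text
t 12.9 p [471.6 106.6  84.4] rpy [ 1.7988e+02 -2.0000e-02  1.1222e+02] F [ 0.4  0.1 -0.2] op 0.596 j [ 0.09  0.51  2.04  0.    0.58 -0.3 ]
[[0.0005, 0.0001, 0.0148, 0.001, 0, 0.001, 60.0], [0.0005, 0.0001, 0.0148, 0.001, 0, 0.001, 60.0], [0.0005, 0.0001, 0.0148, 0.001, 0, 0.001, 60.0]]
```

Call:
play_rows(
  moves=[
    [0.0005,0,0.016,0.001,0,0,60],
    [0.0005,0,0.015,0.001,0,0,60],
    [0.0005,0,0.012,0,0,0,60],
    [0,0,0.005,0,0,0,60],
    [0,0,0,0,0,0,60],
    [0,0,0,0,0,0,60],
  ],
)

```text
t: 13.5
eef_pos: [473.7, 106.3, 38.8]
tcp_rot: [3.135, 0.002, 1.955]
ft_force: [0.3, -0.2, -0.1]
opening: 0.596
```

```bash
python3 plan.py 471.3 108 24 112 60 20; python3 - <<'E'
from h import *
s=cam("scene"); zoom(s,210,200,120,100,6,"pics/s7.png")
E
```

```text
t 13.5 p [473.7 106.3  38.8] rpy [1.7964e+02 1.1000e-01 1.1203e+02] F [ 0.3 -0.2 -0.1] op 0.596 j [ 0.08  0.6   2.07  0.    0.47 -0.3 ]
[[0.0025, -0.0016, 0.0148, 0.006, 0.002, 0.001, 60.0]]
```

View pics/s7.png

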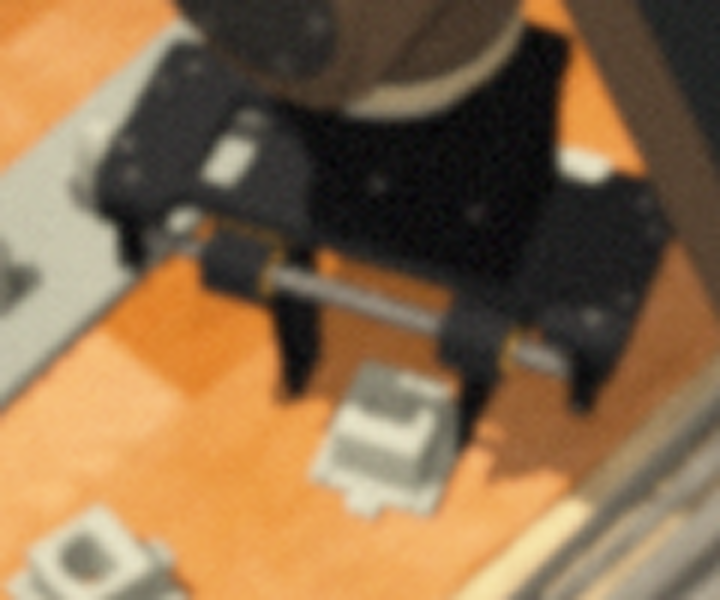

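The fingers straddle the boss at about (390,420) of the zoom. I'll descend the last 14 mm and close.

Call:
play_rows(
  moves=[
    [0.001,-0.001,0.008,0.003,0.001,0,60],
    [0.0015,-0.0006,0.006,0.003,0.001,0,60],
    [0,0,0,0,0,0,60],
    [0,0,0,0,0,0,60],
  ],
)

```text
t: 13.95
eef_pos: [471.5, 108.2, 24.5]
tcp_rot: [3.14, 0.0, 1.955]
ft_force: [-0.4, 0.7, 0.0]
opening: 0.599
```

Call:
play_rows(
  moves=[
    [0,0,0,0,0,0,0],
    [0,0,0,0,0,0,0],
    [0,0,0,0,0,0,0],
    [0,0,0,0,0,0,0],
    [0,0,0,0,0,0,0],
    [0,0,0,0,0,0,0],
  ],
)

```text
t: 14.55
eef_pos: [471.5, 108.3, 24.7]
tcp_rot: [3.14, 0.0, 1.955]
ft_force: [-0.5, -0.7, -1.6]
opening: 0.332
```

Call:
play_rows(
  moves=[
    [0,0,0,0,0,0,0],
    [0,0,0,0,0,0,0],
    [0,0,-0.01,0,0,0,0],
    [0,0,-0.02,0,0,0,0],
    [0,0,-0.02,0,0,0,0],
    [0,0,-0.01,0,0,0,0],
    [0,0,0,0,0,0,0],
  ],
)

```text
t: 15.25
eef_pos: [471.1, 108.2, 88.3]
tcp_rot: [3.141, -0.0, 1.955]
ft_force: [0.1, -0.4, -1.4]
opening: 0.336
```

```bash
python3 plan.py 627.2 100.3 100 98 0 30; python3 - <<'E'
from h import *
s=cam("scene"); zoom(s,210,180,120,100,6,"pics/s8.png")
E
```

```text
t 15.25 p [471.1 108.2  88.3] rpy [179.98  -0.   112.04] F [ 0.1 -0.4 -1.4] op 0.336 j [ 0.09  0.5   2.04  0.    0.6  -0.3 ]
[[-0.011, 0.0236, -0.0019, 0, 0, 0.041, 0], [-0.01, 0.0241, -0.0019, 0, 0, 0.041, 0], [-0.009, 0.0244, -0.0019, 0, 0, 0.041, 0], [-0.008, 0.0248, -0.0019, 0, 0, 0.041, 0], [-0.007, 0.0251, -0.0019, 0, 0, 0.041, 0], [-0.006, 0.0254, -0.0019, 0, 0, 0.041, 0]]
```

View pics/s8.png

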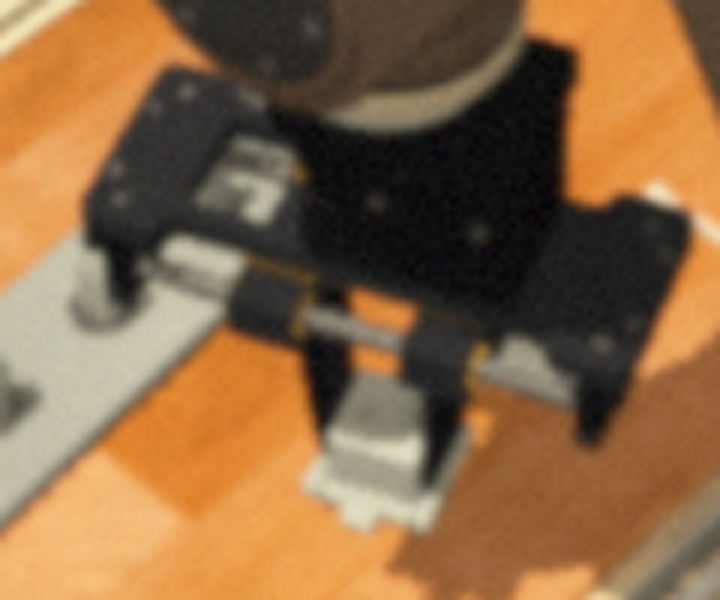

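The collar is held level in the jaws, nib towards the camera. I'm moving it over the middle post.

Call:
play_rows(
  moves=[
    [-0.011,0.0235,0,0,0,0.041,0],
    [-0.01,0.024,0,0,0,0.041,0],
    [-0.009,0.0245,0,0,0,0.041,0],
    [-0.008,0.0245,0,0,0,0.041,0],
    [-0.007,0.02,0,0,0,0.041,0],
    [-0.004,0.01,0,0,0,0.02,0],
    [0,0,0,0,0,0,0],
    [0,0,0,0,0,0,0],
  ],
)

```text
t: 16.1
eef_pos: [606.6, 97.2, 80.3]
tcp_rot: [-3.13, -0.001, 1.723]
ft_force: [0.4, -0.5, -1.5]
opening: 0.334
```

```bash
python3 plan.py 627.2 100.3 80 98 0 10
```

```text
t 16.1 p [606.6  97.2  80.3] rpy [-1.7936e+02 -7.0000e-02  9.8720e+01] F [ 0.4 -0.5 -1.5] op 0.334 j [ 0.05  0.65  1.71  0.    0.79 -0.1 ]
[[0, 0.0069, 0, -0.004, 0, 0.004, 0], [0, 0.0069, 0, -0.004, 0, 0.004, 0], [0, 0.0069, 0.0001, -0.004, 0, 0.004, 0]]
```

Call:
play_rows(
  moves=[
    [0,0.008,-0.001,-0.004,0,0.004,0],
    [0,0.007,0,-0.004,0,0.004,0],
    [0,0.004,0,-0.003,0,0.004,0],
    [0,0,0,0,0,0,0],
    [0,0,0,0,0,0,0],
  ],
)

```text
t: 16.6
eef_pos: [624.9, 100.9, 81.3]
tcp_rot: [-3.141, -0.001, 1.712]
ft_force: [-0.1, 0.4, -0.6]
opening: 0.333
```

```bash
python3 plan.py 627.2 100.3 80 98 0 10;  python3 - <<'E'
from h import *
s=cam("scene"); zoom(s,170,150,120,100,6,"pics/s9.png")
E
```

```text
t 16.6 p [624.9 100.9  81.3] rpy [-1.7997e+02 -7.0000e-02  9.8110e+01] F [-0.1  0.4 -0.6] op 0.333 j [ 0.06  0.67  1.67  0.    0.8  -0.09]
[[-0.0009, 0.0022, 0.0013, -0.001, -0.001, 0.002, 0]]
```

View pics/s9.png

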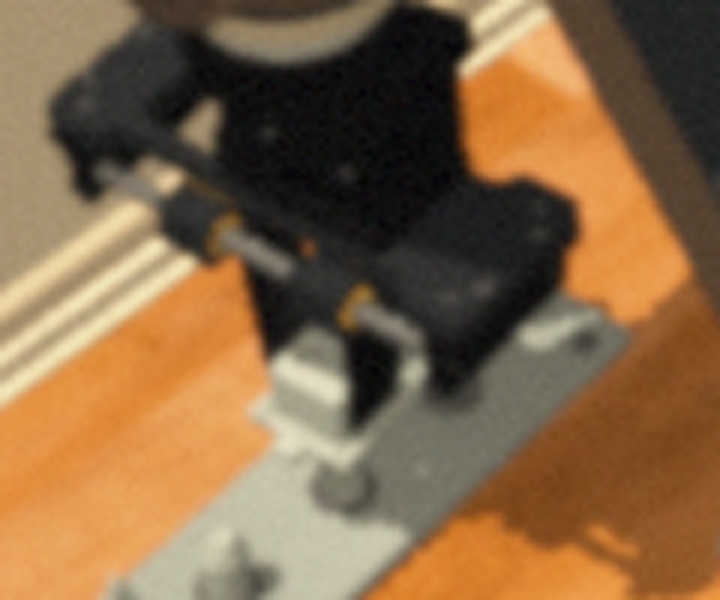

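Call:
play_rows(
  moves=[
    [-0.001,0.003,0.006,-0.001,0,0.002,0],
    [0,0.001,0.006,0,0,0,0],
    [0,0,0.004,0,0,0,0],
    [0,0,0,0,0,0,0],
  ],
)

```text
t: 17.05
eef_pos: [628.9, 100.4, 63.7]
tcp_rot: [-3.142, -0.001, 1.71]
ft_force: [0.5, 0.4, -1.2]
opening: 0.335
```

```bash
python3 plan.py 627.2 100.3 66 98 0 10
```

```text
t 17.05 p [628.9 100.4  63.7] rpy [-1.800e+02 -7.000e-02  9.799e+01] F [ 0.5  0.4 -1.2] op 0.335 j [ 0.05  0.7   1.67  0.    0.77 -0.09]
[[0.0002, -0.0017, -0.0023, 0, -0.001, 0, 0]]
```

Call:
play_rows(
  moves=[
    [0,-0.0017,0,0,0,0,0],
    [0,0,0,0,0,0,0],
    [0,0,0,0,0,0,0],
  ],
)

```text
t: 17.35
eef_pos: [626.9, 100.1, 63.4]
tcp_rot: [-3.141, -0.001, 1.71]
ft_force: [-1.0, 0.1, -1.6]
opening: 0.331
```

Call:
play_rows(
  moves=[
    [0,0,0.003,0,0,0,0],
    [0,0,0.004,0,0,0,0],
    [0,0,0,0,0,0,0],
  ],
)

```text
t: 17.65
eef_pos: [627.0, 100.1, 56.3]
tcp_rot: [3.142, -0.001, 1.71]
ft_force: [0.2, -0.4, -1.6]
opening: 0.337
```

Call:
play_rows(
  moves=[
    [0,0,0.004,0,0,0,0],
    [0,0,0.004,0,0,0,0],
    [0,0,0.003,0,0,0,0],
    [0,0,0,0,0,0,0],
  ],
)

```text
t: 18.05
eef_pos: [626.9, 100.1, 44.0]
tcp_rot: [-3.141, -0.001, 1.71]
ft_force: [-0.1, -0.3, -0.6]
opening: 0.335
```

Going in freely; the vision estimate of the flat was right.

Call:
play_rows(
  moves=[
    [0,0,0.004,0,0,0,0],
    [0,0,0.003,0,0,0,0],
    [0,0,0,0,0,0,0],
    [0,0,0,0,0,0,0],
  ],
)

```text
t: 18.45
eef_pos: [627.0, 100.1, 36.2]
tcp_rot: [-3.141, -0.001, 1.71]
ft_force: [0.2, 0.8, -0.9]
opening: 0.331
```

Call:
play_rows(
  moves=[
    [0,0,0.002,0,0,0,0],
    [0,0,0,0,0,0,0],
    [0,0,0.002,0,0,0,0],
    [0,0,0,0,0,0,0],
  ],
)

```text
t: 18.85
eef_pos: [627.5, 100.3, 35.3]
tcp_rot: [3.14, -0.001, 1.71]
ft_force: [-0.4, 0.2, -1.5]
opening: 0.333
```

Call:
play_rows(
  moves=[
    [0,-0.0005,0.004,0,0,0,0],
    [0,0,0,0,0,0,0],
    [0,0,0,0,0,0,0],
  ],
)

```text
t: 19.15
eef_pos: [627.8, 100.3, 34.4]
tcp_rot: [3.136, -0.001, 1.711]
ft_force: [-0.2, 0.1, -1.2]
opening: 0.332
```

Call:
play_rows(
  moves=[
    [0,0,0,0,0,0,60],
    [0,0,0,0,0,0,60],
    [0,0,0,0,0,0,60],
    [0,0,0,0,0,0,60],
    [0,0,-0.01,0,0,0,60],
    [0,0,-0.03,0,0,0,60],
    [0,0,-0.04,0,0,0,60],
    [0,0,-0.02,0,0,0,60],
  ],
)

```text
t: 19.95
eef_pos: [626.3, 100.0, 135.0]
tcp_rot: [-3.141, -0.001, 1.71]
ft_force: [0.8, -0.5, -0.1]
opening: 0.597
```

```bash
python3 col.py; python3 plan.py 502.1 222.5 110 -8.1 60 30 ; python3 - <<'E'
from h import *
s=cam("scene"); zoom(s,170,180,120,100,6,"pics/s10.png")
E
```

```text
rect [46.9 54.5] centre [496.9  -8.2] nib yaw -66.6 bore@28 [[495.9, -7.4]]
t 20.0 p [627.1 100.  137.4] rpy [ 1.7987e+02 -6.0000e-02  9.8000e+01] F [ 1.6 -1.   2.7] op 0.597 j [ 0.05  0.6   1.63  0.    0.91 -0.09]
[[0.0092, -0.0071, 0.0018, 0, 0, 0.123, 60.0], [0.0083, -0.0082, 0.0018, 0, 0, 0.123, 60.0], [0.0072, -0.0092, 0.0018, 0, 0, 0.123, 60.0], [0.006, -0.01, 0.0018, 0, 0, 0.123, 60.0], [0.0048, -0.0107, 0.0018, 0, 0, 0.123, 60.0], [0.0034, -0.0112, 0.0018, 0, 0, 0.123, 60.0], [0.002, -0.0115, 0.0018, 0, 0, 0.123, 60.0], [0.0006, -0.0117, 0.0018, 0, 0, 0.123, 60.0]]
[[-0.0009, -0.0116, 0.0018, 0, 0, 0.123, 60.0], [-0.0023, -0.0114, 0.0018, 0, 0, 0.123, 60.0], [-0.0037, -0.0111, 0.0018, 0, 0, 0.123, 60.0], [-0.005, -0.0105, 0.0018, 0, 0, 0.123, 60.0], [-0.0063, -0.0098, 0.0018, 0, 0, 0.123, 60.0], [-0.0074, -0.009, 0.0018, 0, 0, 0.123, 60.0], [-0.0085, -0.008, 0.0018, 0, 0, 0.123, 60.0]]
```

View pics/s10.png

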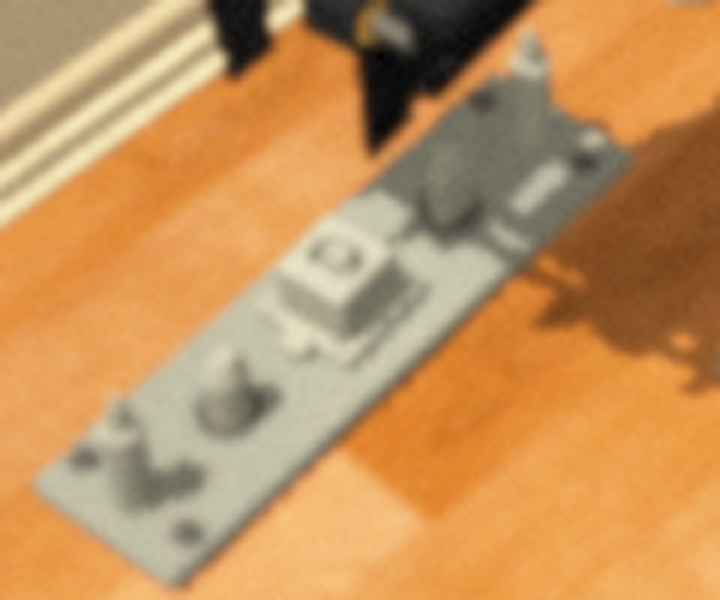

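The collar is seated on the middle post at about (340,270), nib to the left. Collar A is hidden by the arm, so C is next, for the right-hand post.

```bash
python3 plan.py 497 -8.2 100 203.8 60 30 
```

```text
t 20.05 p [626.8 100.  135.3] rpy [ 1.7991e+02 -6.0000e-02  9.8010e+01] F [-0.9 -0.4 -0.2] op 0.6 j [ 0.05  0.6   1.63  0.    0.91 -0.09]
[[-0.0059, -0.0096, 0.0023, 0, 0, -0.123, 60.0], [-0.0047, -0.0102, 0.0023, 0, 0, -0.123, 60.0], [-0.0034, -0.0107, 0.0023, 0, 0, -0.123, 60.0], [-0.0021, -0.0111, 0.0023, 0, 0, -0.123, 60.0], [-0.0007, -0.0112, 0.0023, 0, 0, -0.123, 60.0], [0.0007, -0.0112, 0.0023, 0, 0, -0.123, 60.0], [0.0021, -0.0111, 0.0023, 0, 0, -0.123, 60.0], [0.0034, -0.0107, 0.0023, 0, 0, -0.123, 60.0]]
[[0.0047, -0.0102, 0.0023, 0, 0, -0.123, 60.0], [0.0059, -0.0096, 0.0023, 0, 0, -0.123, 60.0], [0.007, -0.0088, 0.0023, 0, 0, -0.123, 60.0], [0.0081, -0.0079, 0.0023, 0, 0, -0.123, 60.0], [0.009, -0.0068, 0.0023, 0, 0, -0.123, 60.0], [0.0097, -0.0057, 0.0024, 0, 0, -0.123, 60.0], [0.0104, -0.0044, 0.0024, 0, 0, -0.123, 60.0]]
```

Call:
play_rows(
  moves=[
    [-0.006,-0.0095,0.002,0,0,-0.123,60],
    [-0.0047,-0.01,0.002,0,0,-0.123,60],
    [-0.0035,-0.0105,0.002,0,0,-0.123,60],
    [-0.002,-0.011,0.002,0,0,-0.123,60],
    [-0.0007,-0.011,0.002,0,0,-0.123,60],
    [0.0007,-0.011,0.002,0,0,-0.123,60],
    [0.002,-0.011,0.002,0,0,-0.123,60],
    [0.0035,-0.0105,0.002,0,0,-0.123,60],
  ],
)

```text
t: 20.85
eef_pos: [555.2, 40.9, 115.5]
tcp_rot: [3.141, -0.003, 2.733]
ft_force: [0.4, -0.1, -0.1]
opening: 0.6
```

Call:
play_rows(
  moves=[
    [0.005,-0.01,0.0023,0,0,-0.123,60],
    [0.006,-0.0095,0.0023,0,0,-0.123,60],
    [0.007,-0.009,0.0023,0,0,-0.123,60],
    [0.008,-0.008,0.0023,0,0,-0.12,60],
    [0.009,-0.007,0.0023,0,0,-0.1,60],
    [0.006,-0.0035,0.0024,0,0,-0.06,60],
    [0,0,0,0,0,0,60],
    [0,0,0,0,0,0,60],
  ],
)

```text
t: 21.65
eef_pos: [502.7, -3.9, 97.3]
tcp_rot: [3.137, -0.009, -2.873]
ft_force: [-0.6, 0.5, 0.9]
opening: 0.598
```

```bash
python3 plan.py 497 -8.2 60 203.8 60 25; python3 - <<'E'
from h import *
c=cam("top"); zoom(c,110,150,200,130,4,"pics/t11.png")
s=cam("scene"); zoom(s,200,170,150,120,5,"pics/s11.png")
E
python3 col.py
```

```text
t 21.65 p [502.7  -3.9  97.3] rpy [ 179.72   -0.52 -164.61] F [-0.6  0.5  0.9] op 0.598 j [-0.14  0.51  1.98  0.    0.66 -1.98]
[[0.0032, -0.0014, 0.0187, 0.003, -0.004, -0.073, 60.0], [0.0033, -0.0011, 0.0187, 0.003, -0.004, -0.073, 60.0]]
rect [54.9 47. ] centre [502.  222.5] nib yaw -98.1 bore@28 [[501.6, 221.7]]
```

View pics/t11.png

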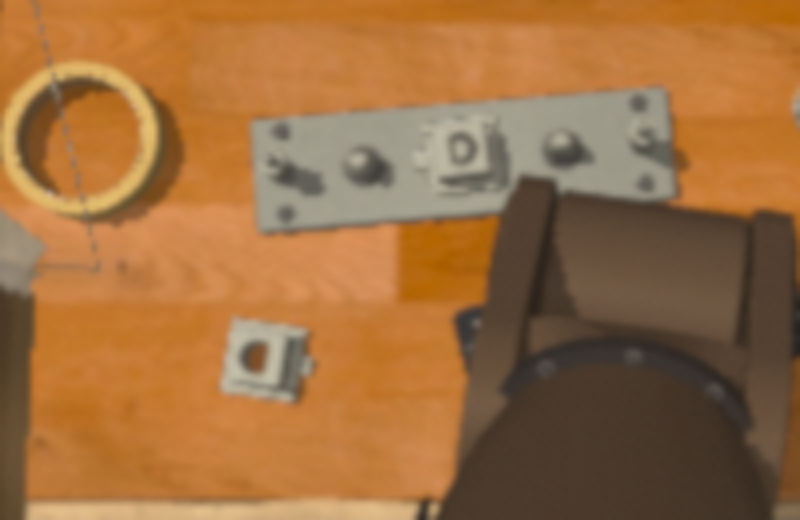

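View pics/s11.png

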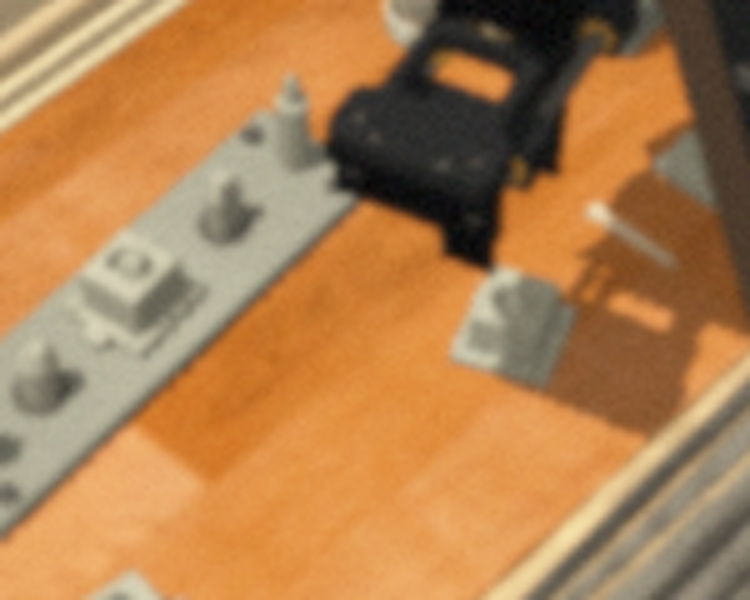

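Collar B sits home on the middle post with the D visible at (460,150). Collar A has not moved, and C at about (515,325) is below the jaws. Continuing the descent.

Call:
play_rows(
  moves=[
    [0.003,-0.001,0.015,0.003,-0.004,-0.08,60],
    [0.003,-0.001,0.015,0.003,-0.004,-0.08,60],
    [0.001,0,0.01,0,0,-0.04,60],
    [0,0,0,0,0,0,60],
    [0,0,0,0,0,0,60],
  ],
)

```text
t: 22.3
eef_pos: [498.3, -6.9, 57.1]
tcp_rot: [-3.139, 0.002, -2.668]
ft_force: [0.2, 0.6, 0.7]
opening: 0.601
```

```bash
python3 plan.py 497 -8.2 34 203.8 60 15
```

```text
t 22.3 p [498.3  -6.9  57.1] rpy [-1.7986e+02  1.3000e-01 -1.5287e+02] F [0.2 0.6 0.7] op 0.601 j [-0.15  0.57  2.03 -0.    0.54 -2.19]
[[0.0009, -0.0002, 0.0115, -0.001, 0.001, 0.029, 60.0], [0.0009, -0.0003, 0.0115, -0.001, 0.001, 0.029, 60.0]]
```

Call:
play_rows(
  moves=[
    [0.001,0,0.01,-0.001,0.001,0.03,60],
    [0.001,-0.0003,0.01,-0.001,0.001,0.027,60],
    [0,0,0,0,0,0,60],
    [0,0,0,0,0,0,60],
  ],
)

```text
t: 22.7
eef_pos: [498.1, -7.9, 38.1]
tcp_rot: [-3.14, 0.003, -2.731]
ft_force: [-0.8, 1.0, 0.3]
opening: 0.602
```

```bash
python3 plan.py 497 -8.2 24.5 203.8 60 15
```

```text
t 22.7 p [498.1  -7.9  38.1] rpy [-1.7990e+02  1.6000e-01 -1.5647e+02] F [-0.8  1.   0.3] op 0.602 j [-0.15  0.61  2.04 -0.    0.49 -2.13]
[[0.0012, 0.0002, 0.0136, -0.002, 0.003, -0.005, 60.0]]
```

Call:
play_rows(
  moves=[
    [0.001,0,0.008,-0.001,0.001,-0.003,60],
    [0.0005,0,0.006,0,0.001,0,60],
    [0,0,0,0,0,0,60],
    [0,0,0,0,0,0,60],
  ],
)

```text
t: 23.1
eef_pos: [497.0, -8.5, 23.5]
tcp_rot: [-3.14, 0.001, -2.727]
ft_force: [-0.6, 0.4, -0.1]
opening: 0.6
```

Call:
play_rows(
  moves=[
    [0,0,0,0,0,0,0],
    [0,0,0,0,0,0,0],
    [0,0,0,0,0,0,0],
    [0,0,0,0,0,0,0],
    [0,0,0,0,0,0,0],
    [0,0,0,0,0,0,0],
    [0,0,0,0,0,0,0],
  ],
)

```text
t: 23.8
eef_pos: [497.1, -8.5, 23.8]
tcp_rot: [-3.14, 0.002, -2.727]
ft_force: [-0.8, -0.1, -2.3]
opening: 0.334
```

Call:
play_rows(
  moves=[
    [0,0,0,0,0,0,0],
    [0,0,-0.01,0,0,0,0],
    [0,0,-0.02,0,0,0,0],
    [0,0,-0.02,0,0,0,0],
    [0,0,-0.01,0,0,0,0],
    [0,0,0,0,0,0,0],
  ],
)

```text
t: 24.4
eef_pos: [496.7, -8.4, 87.4]
tcp_rot: [-3.141, 0.001, -2.727]
ft_force: [-0.2, 0.0, -1.3]
opening: 0.337
```

```bash
python3 plan.py 632.7 38.4 88 97 0 30
```

```text
t 24.4 p [496.7  -8.4  87.4] rpy [-1.7995e+02  6.0000e-02 -1.5625e+02] F [-0.2  0.  -1.3] op 0.337 j [-0.15  0.52  2.01 -0.    0.61 -2.13]
[[-0.0096, -0.0008, 0, 0, 0, 0.124, 0], [-0.0096, 0.0004, 0, 0, 0, 0.124, 0], [-0.0095, 0.0016, 0, 0, 0, 0.124, 0], [-0.0092, 0.0027, 0, 0, 0, 0.124, 0], [-0.0088, 0.0039, 0, 0, 0, 0.124, 0], [-0.0082, 0.0049, 0, 0, 0, 0.124, 0], [-0.0076, 0.0059, 0, 0, 0, 0.124, 0], [-0.0068, 0.0068, 0, 0, 0, 0.124, 0]]
[[-0.0059, 0.0076, 0, 0, 0, 0.124, 0], [-0.0049, 0.0082, 0, 0, 0, 0.124, 0], [-0.0038, 0.0088, 0, 0, 0, 0.124, 0], [-0.0027, 0.0092, 0, 0, 0, 0.124, 0], [-0.0016, 0.0095, 0, 0, 0, 0.124, 0], [-0.0004, 0.0096, 0, 0, 0, 0.124, 0], [0.0008, 0.0096, 0, 0, 0, 0.124, 0]]
```

Call:
play_rows(
  moves=[
    [-0.0096,-0.0008,-0.001,0,0,0.124,0],
    [-0.0096,0.0004,-0.001,0,0,0.124,0],
    [-0.0095,0.0016,-0.001,0,0,0.124,0],
    [-0.0092,0.0027,-0.001,0,0,0.124,0],
    [-0.0088,0.004,-0.001,0,0,0.124,0],
    [-0.0082,0.005,-0.001,0,0,0.124,0],
    [-0.0076,0.006,-0.001,0,0,0.124,0],
    [-0.0068,0.0068,-0.001,0,0,0.124,0],
  ],
)

```text
t: 25.2
eef_pos: [569.5, 16.7, 91.5]
tcp_rot: [-3.139, -0.004, 2.526]
ft_force: [1.0, -0.9, -1.4]
opening: 0.334
```

```bash
python3 plan.py 632.7 38.4 86 97 0 30
```

```text
t 25.2 p [569.5  16.7  91.5] rpy [-179.85   -0.23  144.72] F [ 1.  -0.9 -1.4] op 0.334 j [-0.09  0.59  1.82 -0.    0.73 -1.04]
[[-0.0056, 0.0077, 0.0007, -0.001, 0, 0.119, 0], [-0.0046, 0.0084, 0.0007, -0.001, 0, 0.119, 0], [-0.0036, 0.0088, 0.0008, -0.001, 0, 0.119, 0], [-0.0025, 0.0092, 0.0008, -0.001, 0, 0.119, 0], [-0.0014, 0.0094, 0.0008, -0.001, 0, 0.119, 0], [-0.0003, 0.0095, 0.0008, -0.001, 0, 0.119, 0], [0.0009, 0.0095, 0.0008, -0.001, 0, 0.119, 0]]
```

Call:
play_rows(
  moves=[
    [-0.0056,0.0077,0,0,0,0.119,0],
    [-0.0046,0.0084,0,0,0,0.119,0],
    [-0.0036,0.0088,0,0,0,0.119,0],
    [-0.0025,0.0092,0,0,0,0.119,0],
    [-0.0014,0.0094,0,0,0,0.119,0],
    [0,0.0085,0,0,0,0.09,0],
    [0,0.003,0,0,0,0.03,0],
    [0,0,0,0,0,0,0],
  ],
)

```text
t: 26.0
eef_pos: [626.2, 36.5, 83.8]
tcp_rot: [-3.129, -0.003, 1.776]
ft_force: [-0.0, 0.2, -1.1]
opening: 0.334
```

```bash
python3 plan.py 632.7 38.4 80 97 0 30
```

```text
t 26.0 p [626.2  36.5  83.8] rpy [-179.26   -0.19  101.77] F [-0.   0.2 -1.1] op 0.334 j [-0.05  0.66  1.68  0.    0.81 -0.25]
[[0.0006, 0.0068, 0.0037, -0.013, -0.003, 0.083, 0]]
```

Call:
play_rows(
  moves=[
    [0.0003,0.0035,0.002,-0.007,-0.002,0.042,0],
    [0.0003,0.0033,0.002,-0.006,-0.001,0.038,0],
    [0,0,0,0,0,0,0],
    [0,0,0,0,0,0,0],
  ],
)

```text
t: 26.4
eef_pos: [631.2, 38.2, 77.2]
tcp_rot: [-3.138, -0.0, 1.699]
ft_force: [0.3, -1.0, -0.7]
opening: 0.339
```

```bash
python3 plan.py 632.7 38.4 72 97 0 30;  python3 - <<'E'
from h import *
s=cam("scene"); zoom(s,180,140,120,100,6,"pics/s12.png")
E
```

```text
t 26.4 p [631.2  38.2  77.2] rpy [-1.798e+02 -2.000e-02  9.734e+01] F [ 0.3 -1.  -0.7] op 0.339 j [-0.04  0.68  1.67 -0.    0.8  -0.17]
[[0, 0.0015, 0.0052, -0.004, 0, 0.006, 0]]
```

View pics/s12.png

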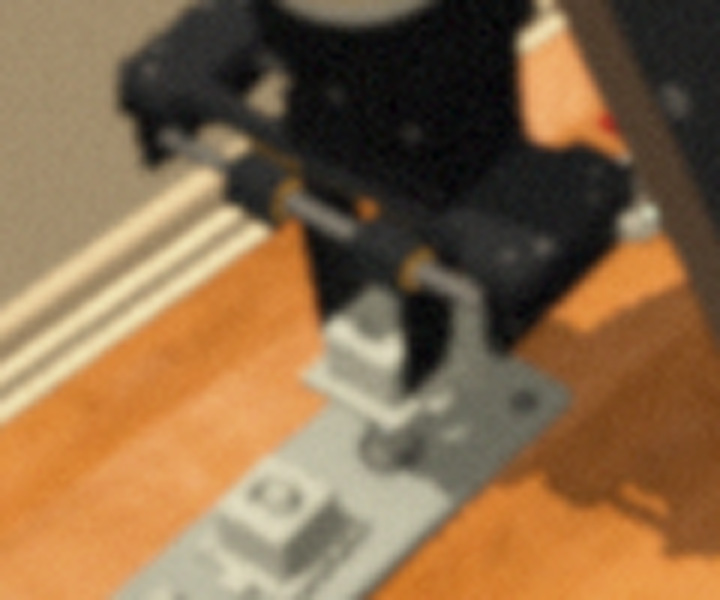

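The collar hangs over the right post with its nib at (440,400), facing the robot. Lowering.

Call:
play_rows(
  moves=[
    [0,0.0015,0.005,-0.003,0,0.006,0],
    [0,0,0.004,0,0,0,0],
    [0,0,0,0,0,0,0],
    [0,0,0,0,0,0,0],
  ],
)

```text
t: 26.85
eef_pos: [632.4, 38.2, 67.3]
tcp_rot: [-3.141, -0.0, 1.694]
ft_force: [0.0, -0.2, -1.0]
opening: 0.335
```

```bash
python3 plan.py 632.7 38.4 60 97 0 30
```

```text
t 26.85 p [632.4  38.2  67.3] rpy [-1.7995e+02 -3.0000e-02  9.7070e+01] F [ 0.  -0.2 -1. ] op 0.335 j [-0.04  0.69  1.68  0.    0.78 -0.17]
[[0.0002, 0.0003, 0.0073, -0.001, 0, 0.001, 0]]
```

Call:
play_rows(
  moves=[
    [0,0,0.005,0,0,0,0],
    [0,0,0.004,0,0,0,0],
    [0,0,0,0,0,0,0],
  ],
)

```text
t: 27.15
eef_pos: [632.4, 38.2, 57.6]
tcp_rot: [-3.141, -0.0, 1.694]
ft_force: [-0.2, 0.3, -0.9]
opening: 0.334
```

Call:
play_rows(
  moves=[
    [0,0,0.004,0,0,0,0],
    [0,0,0.003,0,0,0,0],
    [0,0,0,0,0,0,0],
  ],
)

```text
t: 27.45
eef_pos: [632.3, 38.2, 49.8]
tcp_rot: [-3.141, -0.0, 1.694]
ft_force: [0.3, 0.3, -1.6]
opening: 0.333
```

Call:
play_rows(
  moves=[
    [0,0,0.005,0,0,0,0],
    [0,0,0.005,0,0,0,0],
    [0,0,0.004,0,0,0,0],
    [0,0,0,0,0,0,0],
    [0,0,0,0,0,0,0],
  ],
)

```text
t: 27.95
eef_pos: [632.3, 38.2, 34.4]
tcp_rot: [-3.141, -0.001, 1.694]
ft_force: [0.8, 0.1, -1.6]
opening: 0.336
```

Call:
play_rows(
  moves=[
    [0,0,0.002,0,0,0,0],
    [0,0,0,0,0,0,60],
    [0,0,0,0,0,0,60],
    [0,0,0,0,0,0,60],
    [0,0,0,0,0,0,60],
    [0,0,-0.01,0,0,0,60],
    [0,0,-0.03,0,0,0,60],
    [0,0,-0.04,0,0,0,60],
  ],
)

```text
t: 28.75
eef_pos: [630.7, 38.2, 113.0]
tcp_rot: [-3.134, -0.002, 1.694]
ft_force: [0.8, -0.2, 0.1]
opening: 0.599
```

```bash
python3 plan.py 502 222.5 105 -8.1 60 30; python3 - <<'E'
from h import *
s=cam("scene"); zoom(s,180,180,120,100,6,"pics/s13.png")
E
python3 col.py
```

```text
t 28.75 p [630.7  38.2 113. ] rpy [-1.7955e+02 -9.0000e-02  9.7080e+01] F [ 0.8 -0.2  0.1] op 0.599 j [-0.04  0.63  1.65  0.    0.87 -0.17]
[[0.0132, -0.007, 0.0006, 0, 0, 0.122, 60.0], [0.0123, -0.0086, 0.0006, 0, 0, 0.122, 60.0], [0.0112, -0.01, 0.0006, 0, 0, 0.122, 60.0], [0.0099, -0.0113, 0.0006, 0, 0, 0.122, 60.0], [0.0084, -0.0124, 0.0006, 0, 0, 0.122, 60.0], [0.0068, -0.0133, 0.0006, 0, 0, 0.122, 60.0], [0.0051, -0.0141, 0.0006, 0, 0, 0.122, 60.0], [0.0034, -0.0146, 0.0006, 0, 0, 0.122, 60.0]]
[[0.0016, -0.0149, 0.0006, 0, 0, 0.122, 60.0], [-0.0003, -0.015, 0.0006, 0, 0, 0.122, 60.0], [-0.0021, -0.0148, 0.0006, 0, 0, 0.122, 60.0], [-0.0039, -0.0145, 0.0006, 0, 0, 0.122, 60.0], [-0.0056, -0.0139, 0.0006, 0, 0, 0.122, 60.0], [-0.0073, -0.0131, 0.0006, 0, 0, 0.122, 60.0], [-0.0088, -0.0121, 0.0005, 0, 0, 0.122, 60.0]]
rect [33.5 91.6] centre [597.8 188.9] nib yaw -89.7 bore@28 []
```

View pics/s13.png

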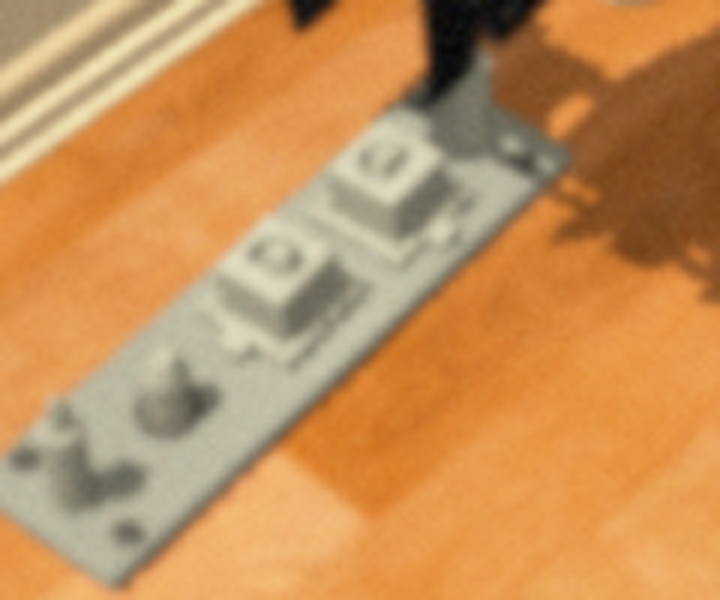

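Two collars are seated, at (275,275) and (390,180) of the zoom. I'll check where collar A is.

```bash
python3 - <<'E'
from h import *
s=cam("scene"); zoom(s,150,200,180,130,4,"pics/s14.png")
c=cam("top"); zoom(c,100,160,200,120,4,"pics/t14.png")
E
```

```text
(no output)
```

View pics/s14.png

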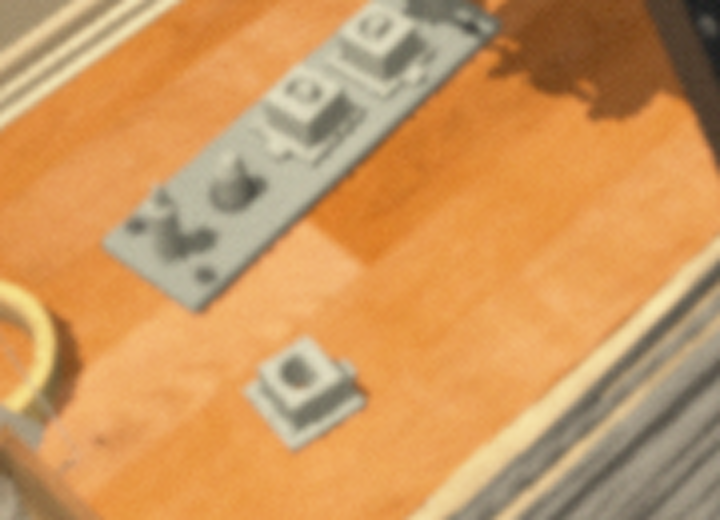

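View pics/t14.png

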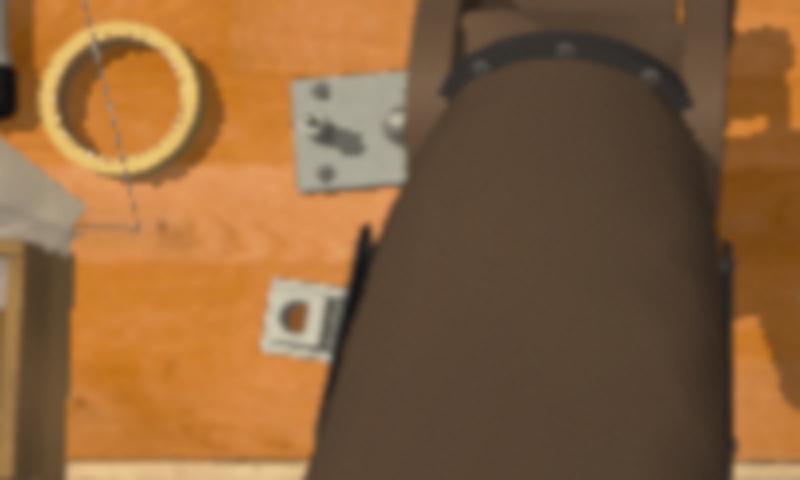

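Collar A is still in its original place at (226,297) px in the scene view, only partly hidden from the top camera. Going there.

Call:
play_rows(
  moves=[
    [0.013,-0.007,0,0,0,0.122,60],
    [0.0123,-0.0086,0,0,0,0.122,60],
    [0.0112,-0.01,0,0,0,0.122,60],
    [0.01,-0.0113,0,0,0,0.122,60],
    [0.0084,-0.0124,0,0,0,0.122,60],
    [0.0068,-0.0133,0,0,0,0.122,60],
    [0.005,-0.014,0,0,0,0.122,60],
    [0.0034,-0.0146,0,0,0,0.122,60],
  ],
)

```text
t: 29.75
eef_pos: [558.1, 138.6, 105.9]
tcp_rot: [-3.131, 0.014, 0.679]
ft_force: [0.4, -0.6, 0.3]
opening: 0.598
```

Call:
play_rows(
  moves=[
    [0.0016,-0.015,0,0,0,0.122,60],
    [0,-0.015,0,0,0,0.122,60],
    [-0.002,-0.015,0,0,0,0.122,60],
    [-0.004,-0.0145,0,0,0,0.122,60],
    [-0.0056,-0.014,0,0,0,0.122,60],
    [-0.006,-0.011,0,0,0,0.1,60],
    [-0.003,-0.004,0,0,0,0.04,60],
    [0,0,0,0,0,0,60],
  ],
)

```text
t: 30.55
eef_pos: [500.9, 220.6, 98.2]
tcp_rot: [3.133, 0.034, -0.106]
ft_force: [-0.3, 0.3, 0.3]
opening: 0.601
```

```bash
python3 plan.py 502 222.5 60 -8.1 60 20; python3 - <<'E'
from h import *
s=cam("scene"); zoom(s,150,200,150,120,5,"pics/s15.png")
E
```

```text
t 30.55 p [500.9 220.6  98.2] rpy [179.53   1.92  -6.06] F [-0.3  0.3  0.3] op 0.601 j [0.29 0.56 1.86 0.01 0.76 1.96]
[[0.0011, -0.0011, 0.0191, 0.004, 0.017, 0.018, 60.0], [0.0008, -0.0011, 0.0191, 0.004, 0.017, 0.018, 60.0]]
```

View pics/s15.png

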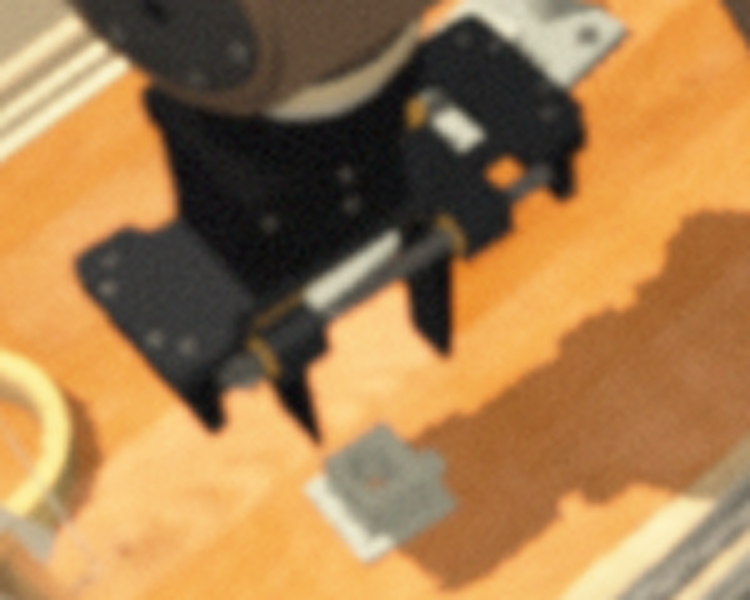

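The jaws are above collar A, which has not moved ((226,298) px). Descending with levelling.

Call:
play_rows(
  moves=[
    [0.001,-0.001,0.018,0.004,0.017,0.018,60],
    [0.001,-0.001,0.016,0.004,0.017,0.018,60],
    [0,0,0.005,0,0,0,60],
    [0,0,0,0,0,0,60],
    [0,0,0,0,0,0,60],
  ],
)

```text
t: 31.1
eef_pos: [502.9, 220.5, 56.9]
tcp_rot: [3.14, 0.001, -0.136]
ft_force: [0.1, -0.5, -0.8]
opening: 0.602
```

```bash
python3 plan.py 502 222.5 36 -8.1 60 15
```

```text
t 31.1 p [502.9 220.5  56.9] rpy [ 1.7991e+02  5.0000e-02 -7.7900e+00] F [ 0.1 -0.5 -0.8] op 0.602 j [ 0.29  0.62  1.9  -0.    0.62  2.  ]
[[-0.0006, -0.001, 0.0104, 0.001, 0, 0.003, 60.0], [-0.0006, -0.0009, 0.0104, 0.001, 0, 0.003, 60.0]]
```

Call:
play_rows(
  moves=[
    [-0.0006,-0.001,0.011,0.001,0,0.003,60],
    [-0.0006,-0.001,0.009,0.001,0,0.003,60],
    [0,0,0,0,0,0,60],
    [0,0,0,0,0,0,60],
  ],
)

```text
t: 31.5
eef_pos: [502.7, 222.7, 36.2]
tcp_rot: [-3.14, -0.0, -0.142]
ft_force: [-0.2, -0.2, 0.4]
opening: 0.596
```

```bash
python3 plan.py 502 222.5 24 -8.1 60 15
```

```text
t 31.5 p [502.7 222.7  36.2] rpy [-1.7993e+02 -1.0000e-02 -8.1200e+00] F [-0.2 -0.2  0.4] op 0.596 j [0.3  0.66 1.91 0.   0.58 2.01]
[[-0.0006, 0.0003, 0.0122, -0.001, 0, 0, 60.0]]
```

Call:
play_rows(
  moves=[
    [-0.0006,0,0.007,-0.001,0,0,60],
    [0,0,0.005,0,0,0,60],
    [0,0,0,0,0,0,60],
    [0,0,0,0,0,0,60],
  ],
)

```text
t: 31.9
eef_pos: [502.1, 222.9, 23.3]
tcp_rot: [-3.141, -0.0, -0.141]
ft_force: [0.4, 0.3, 0.3]
opening: 0.597
```

Call:
play_rows(
  moves=[
    [0,0,0,0,0,0,0],
    [0,0,0,0,0,0,0],
    [0,0,0,0,0,0,0],
    [0,0,0,0,0,0,0],
    [0,0,0,0,0,0,0],
    [0,0,0,0,0,0,0],
    [0,0,0,0,0,0,0],
  ],
)

```text
t: 32.6
eef_pos: [502.2, 222.9, 23.7]
tcp_rot: [-3.141, -0.001, -0.141]
ft_force: [-0.0, -0.8, -1.0]
opening: 0.333
```

Call:
play_rows(
  moves=[
    [0,0,0,0,0,0,0],
    [0,0,-0.01,0,0,0,0],
    [0,0,-0.02,0,0,0,0],
    [0,0,-0.02,0,0,0,0],
    [0,0,-0.012,0,0,0,0],
    [0,0,0,0,0,0,0],
  ],
)

```text
t: 33.2
eef_pos: [501.9, 222.8, 89.5]
tcp_rot: [-3.142, -0.0, -0.141]
ft_force: [-0.3, -0.1, -2.1]
opening: 0.336
```

```bash
python3 plan.py 621.7 162 90 94 0 30; python3 - <<'E'
from h import *
s=cam("scene"); zoom(s,150,190,150,120,5,"pics/s16.png")
E
```

```text
t 33.2 p [501.9 222.8  89.5] rpy [-1.8e+02 -1.0e-02 -8.1e+00] F [-0.3 -0.1 -2.1] op 0.336 j [ 0.3   0.57  1.88 -0.    0.69  2.01]
[[0.0091, 0.0031, 0, 0, 0, -0.127, 0], [0.0086, 0.0042, 0, 0, 0, -0.127, 0], [0.008, 0.0053, 0, 0, 0, -0.127, 0], [0.0073, 0.0063, 0, 0, 0, -0.127, 0], [0.0064, 0.0071, 0, 0, 0, -0.127, 0], [0.0055, 0.0079, 0, 0, 0, -0.127, 0], [0.0044, 0.0085, 0, 0, 0, -0.127, 0], [0.0033, 0.009, 0, 0, 0, -0.127, 0]]
[[0.0021, 0.0094, 0, 0, 0, -0.127, 0], [0.0009, 0.0096, 0, 0, 0, -0.127, 0], [-0.0003, 0.0096, 0, 0, 0, -0.127, 0], [-0.0015, 0.0095, 0, 0, 0, -0.127, 0], [-0.0027, 0.0092, 0, 0, 0, -0.127, 0], [-0.0038, 0.0088, 0, 0, 0, -0.127, 0]]
```

View pics/s16.png

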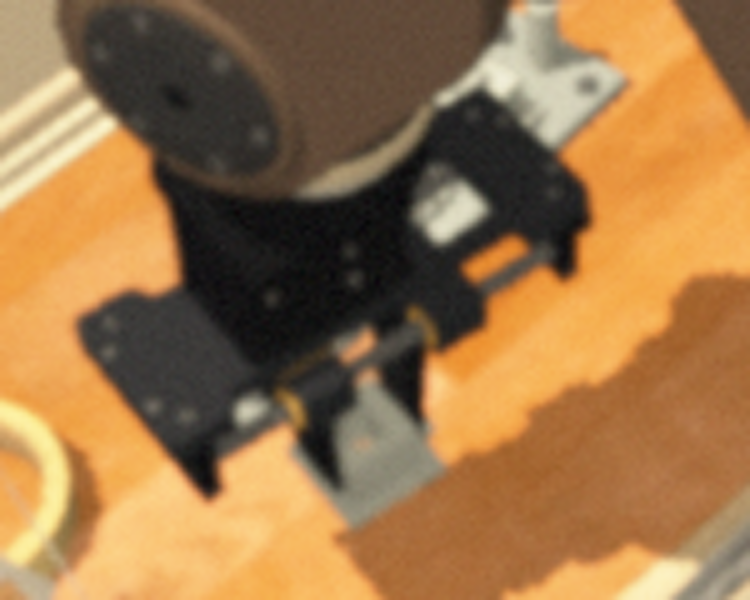

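Call:
play_rows(
  moves=[
    [0.009,0.003,-0.001,0,0,-0.127,0],
    [0.0086,0.0042,-0.001,0,0,-0.127,0],
    [0.008,0.0053,-0.001,0,0,-0.127,0],
    [0.0073,0.0063,-0.001,0,0,-0.127,0],
    [0.0064,0.007,-0.001,0,0,-0.127,0],
    [0.0055,0.008,-0.001,0,0,-0.127,0],
    [0.0044,0.0085,-0.001,0,0,-0.127,0],
    [0.0033,0.009,-0.001,0,0,-0.127,0],
  ],
)

```text
t: 34.05
eef_pos: [569.1, 187.5, 89.7]
tcp_rot: [-3.134, 0.009, 0.914]
ft_force: [0.5, -0.7, -1.5]
opening: 0.336
```

```bash
python3 plan.py 621.7 162 88 94 0 30
```

```text
t 34.05 p [569.1 187.5  89.7] rpy [-179.59    0.51   52.37] F [ 0.5 -0.7 -1.5] op 0.336 j [ 0.21  0.62  1.75 -0.    0.78  0.87]
[[0.002, 0.0095, 0.0002, -0.002, 0.001, -0.121, 0], [0.0008, 0.0097, 0.0002, -0.002, 0.001, -0.121, 0], [-0.0004, 0.0097, 0.0002, -0.002, 0.001, -0.121, 0], [-0.0015, 0.0096, 0.0003, -0.002, 0.001, -0.121, 0], [-0.0027, 0.0094, 0.0003, -0.002, 0.001, -0.121, 0], [-0.0038, 0.009, 0.0003, -0.002, 0.001, -0.121, 0]]
```

Call:
play_rows(
  moves=[
    [0.002,0.0095,-0.001,-0.002,0.001,-0.121,0],
    [0.0008,0.0097,-0.001,-0.002,0.001,-0.121,0],
    [-0.0004,0.0097,-0.001,-0.002,0.001,-0.121,0],
    [-0.0015,0.0096,-0.001,-0.002,0.001,-0.121,0],
    [-0.0027,0.009,-0.001,-0.002,0.001,-0.11,0],
    [-0.002,0.004,0,0,0,-0.05,0],
    [0,0,0,0,0,0,0],
    [0,0,0,0,0,0,0],
  ],
)

```text
t: 34.85
eef_pos: [616.2, 162.3, 85.4]
tcp_rot: [-3.13, 0.003, 1.587]
ft_force: [0.5, 0.3, -1.6]
opening: 0.333
```

```bash
python3 plan.py 621.7 162 82 94 0 10
```

```text
t 34.85 p [616.2 162.3  85.4] rpy [-179.34    0.19   90.91] F [ 0.5  0.3 -1.6] op 0.333 j [ 0.15  0.67  1.65 -0.    0.83  0.14]
[[-0.0004, 0.0056, 0.0034, -0.012, 0.003, -0.054, 0]]
```

Call:
play_rows(
  moves=[
    [0,0.004,0.002,-0.006,0.001,-0.027,0],
    [0,0.003,0.002,-0.006,0.001,-0.025,0],
    [0,0,0,0,0,0,0],
    [0,0,0,0,0,0,0],
  ],
)

```text
t: 35.25
eef_pos: [622.8, 162.9, 80.0]
tcp_rot: [-3.141, 0.001, 1.641]
ft_force: [0.5, 0.3, -1.7]
opening: 0.338
```

```bash
python3 plan.py 621.7 162 72 94 0 30;  python3 - <<'E'
from h import *
s=cam("scene"); zoom(s,150,150,120,100,6,"pics/s17.png")
E
```

```text
t 35.25 p [622.8 162.9  80. ] rpy [-1.7999e+02  5.0000e-02  9.4030e+01] F [ 0.5  0.3 -1.7] op 0.338 j [ 0.15  0.68  1.64 -0.    0.81  0.08]
[[-0.0008, -0.0011, 0.008, 0, 0.001, 0.001, 0]]
```

View pics/s17.png

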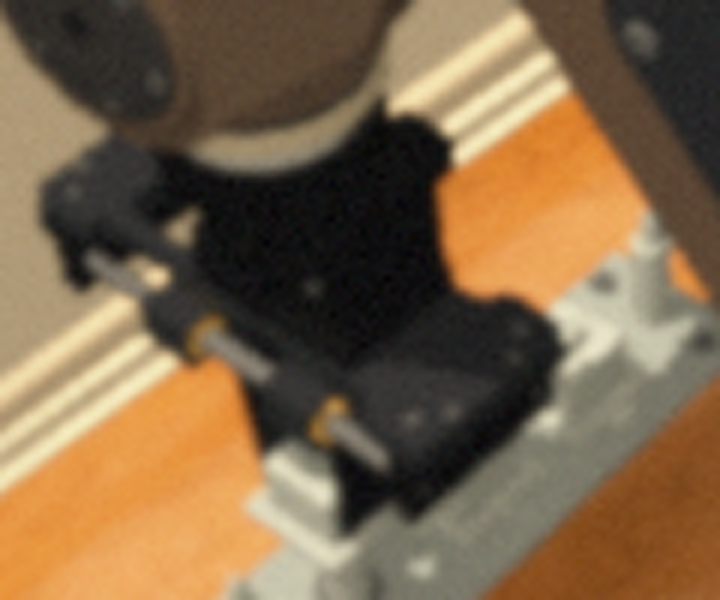

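The collar is over the left post, the last one. Lowering.

Call:
play_rows(
  moves=[
    [-0.0008,-0.0011,0.006,0,0,0,0],
    [-0.0004,-0.0005,0.004,0,0,0,0],
    [0,0,0,0,0,0,0],
    [0,0,0,0,0,0,0],
  ],
)

```text
t: 35.7
eef_pos: [620.8, 161.5, 69.2]
tcp_rot: [-3.141, 0.001, 1.641]
ft_force: [-0.4, 0.4, -1.1]
opening: 0.334
```

```bash
python3 plan.py 621.7 162 64 94 0 30
```

```text
t 35.7 p [620.8 161.5  69.2] rpy [-1.7998e+02  5.0000e-02  9.4000e+01] F [-0.4  0.4 -1.1] op 0.334 j [ 0.15  0.7   1.65 -0.    0.79  0.08]
[[0.0004, 0.0009, 0.0052, 0, 0.001, 0, 0]]
```

Call:
play_rows(
  moves=[
    [0.0004,0.001,0.003,0,0,0,0],
    [0,0,0.003,0,0,0,0],
    [0,0,0.003,0,0,0,0],
    [0,0,0,0,0,0,0],
  ],
)

```text
t: 36.1
eef_pos: [622.0, 162.1, 59.5]
tcp_rot: [-3.141, 0.001, 1.64]
ft_force: [-1.1, 0.8, -2.1]
opening: 0.339
```

Call:
play_rows(
  moves=[
    [0,0,0.003,0,0,0,0],
    [0,0,0.003,0,0,0,0],
    [0,0,0,0,0,0,0],
  ],
)

```text
t: 36.4
eef_pos: [621.7, 162.6, 53.1]
tcp_rot: [-3.141, 0.0, 1.64]
ft_force: [0.3, 0.7, -2.5]
opening: 0.334
```

Call:
play_rows(
  moves=[
    [0,0,0.004,0,0,0,0],
    [0,0,0.005,0,0,0,0],
    [0,0,0.005,0,0,0,0],
    [0,0,0,0,0,0,0],
  ],
)

```text
t: 36.8
eef_pos: [621.5, 162.6, 37.7]
tcp_rot: [-3.141, 0.0, 1.641]
ft_force: [-0.0, 0.7, -1.8]
opening: 0.335
```

Call:
play_rows(
  moves=[
    [0,0,0.003,0,0,0,0],
    [0,0,0,0,0,0,0],
    [0,0,0,0,0,0,0],
  ],
)

```text
t: 37.1
eef_pos: [621.6, 162.6, 34.1]
tcp_rot: [-3.14, 0.0, 1.64]
ft_force: [-0.3, 1.2, -0.9]
opening: 0.331
```

Call:
play_rows(
  moves=[
    [0,0,0.002,0,0,0,0],
    [0,0,0,0,0,0,60],
    [0,0,0,0,0,0,60],
    [0,0,0,0,0,0,60],
    [0,0,0,0,0,0,60],
    [0,0,-0.01,0,0,0,60],
    [0,0,-0.03,0,0,0,60],
    [0,0,-0.04,0,0,0,60],
  ],
)

```text
t: 37.9
eef_pos: [620.3, 161.7, 112.8]
tcp_rot: [-3.134, 0.002, 1.64]
ft_force: [0.3, 0.0, 0.6]
opening: 0.599
```

```bash
python3 plan.py 486 -255 110 90 60 43; python3 - <<'E'
from h import *
s=cam("scene"); zoom(s,150,180,130,100,6,"pics/s18.png")
E
```

```text
t 37.9 p [620.3 161.7 112.8] rpy [-1.7959e+02  9.0000e-02  9.3990e+01] F [0.3 0.  0.6] op 0.599 j [ 0.15  0.64  1.62 -0.    0.88  0.08]
[[-0.0369, -0.0148, 0.0004, -0.001, 0, 0.006, 60.0], [-0.037, -0.0146, 0.0004, -0.001, 0, 0.006, 60.0], [-0.0371, -0.0143, 0.0004, -0.001, 0, 0.006, 60.0], [-0.0372, -0.0141, 0.0004, -0.001, 0, 0.006, 60.0], [-0.0373, -0.0139, 0.0004, -0.001, 0, 0.006, 60.0], [-0.0374, -0.0136, 0.0003, -0.001, 0, 0.006, 60.0], [-0.0375, -0.0134, 0.0003, -0.001, 0, 0.006, 60.0], [-0.0376, -0.0132, 0.0003, -0.001, 0, 0.006, 60.0]]
[[-0.0376, -0.0129, 0.0003, -0.001, 0, 0.006, 60.0], [-0.0377, -0.0127, 0.0003, -0.001, 0, 0.006, 60.0], [-0.0378, -0.0125, 0.0003, -0.001, 0, 0.006, 60.0]]
```

View pics/s18.png

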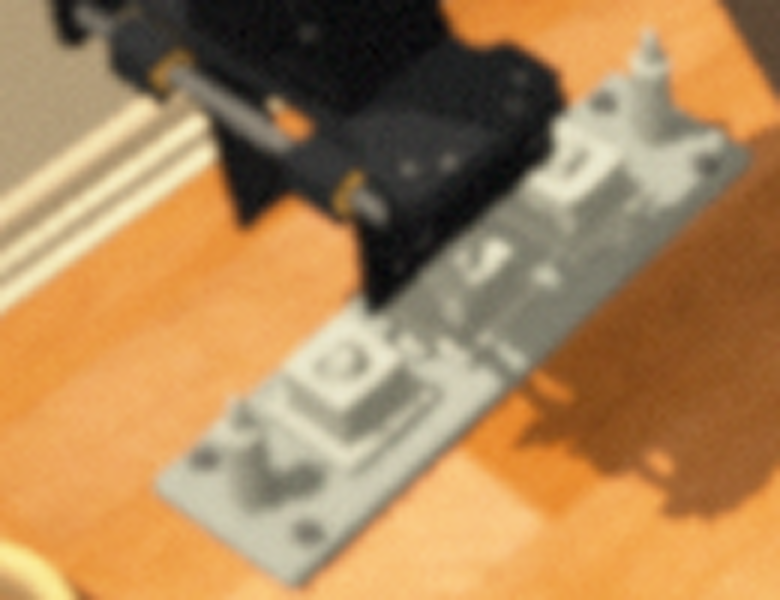

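All three collars are home; the left one is at (345,385) of the zoom. I'm heading to the cover.

Call:
play_rows(
  moves=[
    [-0.037,-0.015,-0.005,0,0,0.006,60],
    [-0.037,-0.0145,-0.005,0,0,0.006,60],
    [-0.037,-0.0143,-0.005,0,0,0.006,60],
    [-0.037,-0.014,-0.003,0,0,0.006,60],
    [-0.037,-0.014,0,0,0,0.006,60],
    [-0.037,-0.0136,0,0,0,0.006,60],
    [-0.03,-0.011,0,0,0,0.006,60],
    [-0.01,-0.004,0,0,0,0.006,60],
  ],
)

```text
t: 38.75
eef_pos: [535.7, -112.1, 146.6]
tcp_rot: [3.125, 0.002, 1.595]
ft_force: [0.8, -0.7, 0.4]
opening: 0.599
```

```bash
python3 plan.py 486 -255 110 90 60 43; python3 - <<'E'
from h import *
c=cam("top"); zoom(c,260,150,200,130,4,"pics/t19.png")
zoom(c,160,150,140,120,5,"pics/t19b.png")
E
```

```text
t 38.75 p [ 535.7 -112.1  146.6] rpy [1.7906e+02 1.2000e-01 9.1410e+01] F [ 0.8 -0.7  0.4] op 0.599 j [-0.33  0.48  1.85  0.01  0.8  -0.36]
[[-0.0354, -0.0135, 0.009, 0.004, 0, 0.006, 60.0], [-0.0355, -0.0132, 0.009, 0.004, 0, 0.006, 60.0], [-0.0356, -0.0129, 0.0091, 0.004, 0, 0.006, 60.0], [-0.0356, -0.0127, 0.0091, 0.004, 0, 0.006, 60.0]]
```

View pics/t19.png

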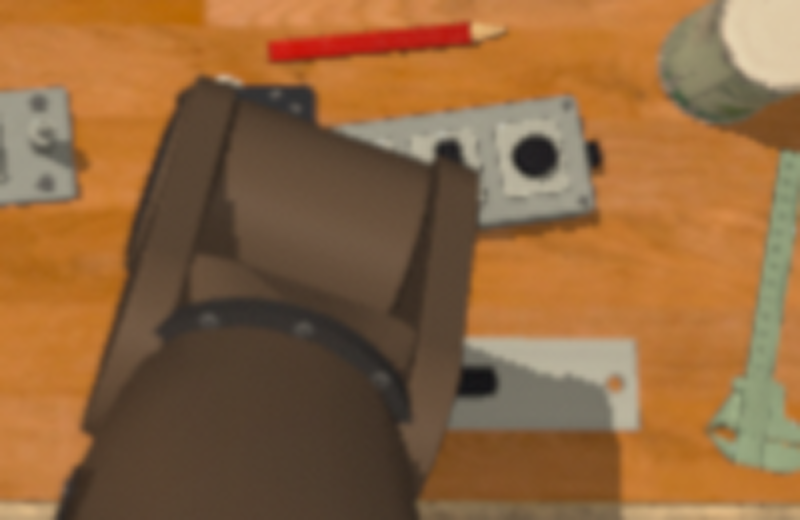

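View pics/t19b.png

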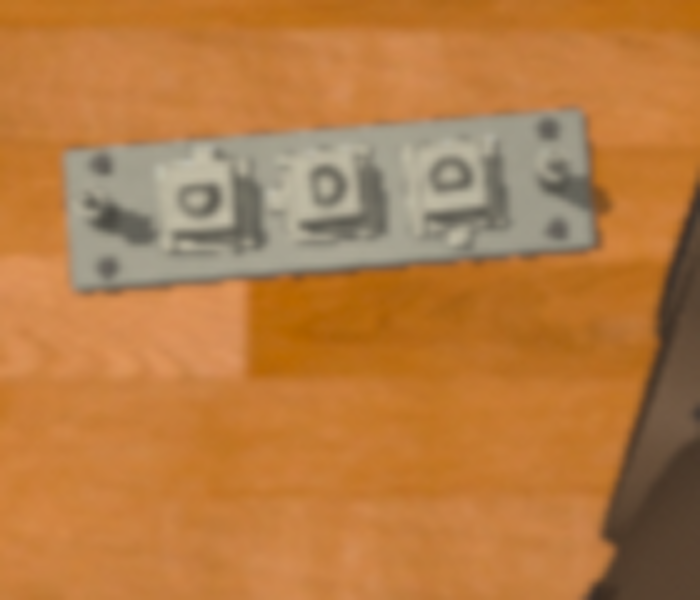

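The top view shows all three collars home, with nibs at about (205,155), (275,195) and (458,238). I'm measuring the cover from the hole at (414,246) px.

```bash
python3 - <<'E'
from h import *
c=cam("top")
k=lambda u,v:(260+u/4-.375,150+v/4-.375)
print(onplane(c,[k(615,383),k(638,338),k(640,429),k(500,337)],6).round(1), onplane(c,[k(497,381)],30).round(1))
E
```

```text
[[ 488.9 -366.9    6. ]
 [ 516.9 -382.3    6. ]
 [ 460.7 -381.1    6. ]
 [ 517.2 -296.6    6. ]] [[ 488.5 -287.8   30. ]]
```

Call:
play_rows(
  moves=[
    [-0.03,-0.013,0.004,0.004,0,0.006,60],
    [-0.034,-0.0132,0.004,0.004,0,0.006,60],
    [-0.034,-0.0129,0.004,0.004,0,0.006,60],
    [-0.02,-0.007,0.005,0.004,0,0.006,60],
    [0,0,0,0,0,0,60],
    [0,0,0,0,0,0,60],
  ],
)

```text
t: 39.45
eef_pos: [495.7, -226.0, 129.7]
tcp_rot: [3.139, 0.001, 1.579]
ft_force: [-0.2, -0.3, -0.3]
opening: 0.6
```

```bash
python3 plan.py 487 -256 60 90 60 25
```

```text
t 39.45 p [ 495.7 -226.   129.7] rpy [1.7985e+02 8.0000e-02 9.0450e+01] F [-0.2 -0.3 -0.3] op 0.6 j [-0.55  0.5   1.86  0.    0.77 -0.56]
[[-0.0075, -0.0023, 0.0174, 0.001, 0, 0.002, 60.0], [-0.0075, -0.0023, 0.0174, 0.001, 0, 0.002, 60.0], [-0.0075, -0.0022, 0.0174, 0.001, 0, 0.002, 60.0], [-0.0075, -0.0022, 0.0174, 0.001, 0, 0.002, 60.0]]
```

Call:
play_rows(
  moves=[
    [-0.0075,-0.002,0.017,0.001,0,0.002,60],
    [-0.0075,-0.002,0.017,0,0,0.002,60],
    [-0.0075,-0.002,0.017,0,0,0.002,60],
    [-0.005,-0.001,0.014,0,0,0.001,60],
    [0,0,0,0,0,0,60],
    [0,0,0,0,0,0,60],
  ],
)

```text
t: 40.05
eef_pos: [494.2, -246.1, 64.6]
tcp_rot: [3.136, 0.002, 1.581]
ft_force: [-0.1, -0.1, 0.3]
opening: 0.6
```

```bash
python3 plan.py 488.5 -256 26 90 60 15; python3 - <<'E'
from h import *
s=cam("scene"); zoom(s,290,100,120,100,6,"pics/s20.png")
E
```

```text
t 40.05 p [ 494.2 -246.1   64.6] rpy [1.797e+02 1.300e-01 9.061e+01] F [-0.1 -0.1  0.3] op 0.6 j [-0.58  0.61  1.89  0.    0.63 -0.59]
[[-0.0032, -0.002, 0.0128, 0.002, 0.001, 0.004, 60.0], [-0.0033, -0.002, 0.0129, 0.002, 0.001, 0.004, 60.0], [-0.0033, -0.0019, 0.0129, 0.002, 0.001, 0.004, 60.0]]
```

View pics/s20.png

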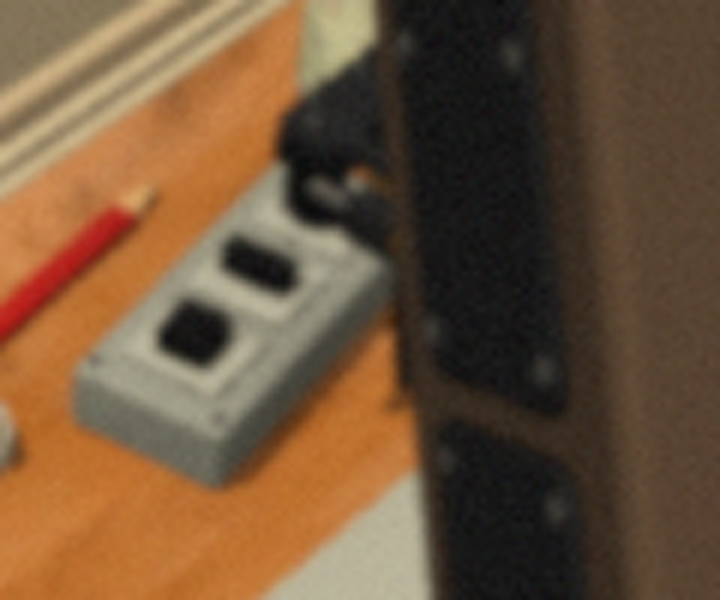

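Call:
play_rows(
  moves=[
    [-0.005,-0.003,0.008,0.002,0.001,0.004,60],
    [-0.004,-0.002,0.012,0.002,0.001,0.004,60],
    [-0.001,-0.001,0.012,0,0,0.003,60],
    [0,0,0.005,0,0,0,60],
    [0,0,0,0,0,0,60],
    [0,0,0,0,0,0,60],
  ],
)

```text
t: 40.7
eef_pos: [488.3, -256.8, 25.5]
tcp_rot: [3.139, 0.001, 1.57]
ft_force: [-0.6, -0.0, -0.6]
opening: 0.599
```

```bash
python3 plan.py 488.5 -256 26 90 60 15
```

```text
t 40.7 p [ 488.3 -256.8   25.5] rpy [1.7987e+02 6.0000e-02 8.9930e+01] F [-0.6 -0.  -0.6] op 0.599 j [-0.6   0.67  1.91  0.    0.55 -0.6 ]
[[0.0008, 0.0002, -0.0005, 0.002, 0.001, -0.001, 60.0]]
```

Call:
play_rows(
  moves=[
    [0,0,0,0,0,0,0],
    [0,0,0,0,0,0,0],
    [0,0,0,0,0,0,0],
    [0,0,0,0,0,0,0],
    [0,0,0,0,0,0,0],
    [0,0,0,0,0,0,0],
    [0,0,0,0,0,0,0],
    [0,0,0,0,0,0,0],
  ],
)

```text
t: 41.5
eef_pos: [488.8, -256.9, 26.5]
tcp_rot: [3.138, 0.002, 1.57]
ft_force: [0.4, -1.0, -0.2]
opening: 0.19
```

Call:
play_rows(
  moves=[
    [0,0,0,0,0,0,0],
    [0,0,-0.01,0,0,0,0],
    [0,0,-0.02,0,0,0,0],
    [0,0,-0.025,0,0,0,0],
    [0,0,-0.025,0,0,0,0],
    [0,0,-0.02,0,0,0,0],
    [0,0,-0.01,0,0,0,0],
    [0,0,0,0,0,0,0],
  ],
)

```text
t: 42.3
eef_pos: [487.2, -255.8, 142.2]
tcp_rot: [3.141, -0.0, 1.57]
ft_force: [0.9, 0.2, -2.9]
opening: 0.187
```

```bash
python3 plan.py 627.3 100 140 95.1 0 28; python3 - <<'E'
from h import *
c=cam("top"); zoom(c,260,150,200,130,4,"pics/t21.png")
E
```

```text
t 42.3 p [ 487.2 -255.8  142.2] rpy [ 1.7997e+02 -2.0000e-02  8.9950e+01] F [ 0.9  0.2 -2.9] op 0.187 j [-0.6   0.49  1.84  0.    0.81 -0.6 ]
[[0.0254, 0.01, 0.0002, 0, 0, -0.006, 0], [0.0254, 0.0101, 0.0002, 0, 0, -0.006, 0], [0.0253, 0.0103, 0.0002, 0, 0, -0.006, 0], [0.0252, 0.0105, 0.0002, 0, 0, -0.006, 0], [0.0252, 0.0106, 0.0002, 0, 0, -0.006, 0], [0.0251, 0.0108, 0.0002, 0, 0, -0.006, 0], [0.025, 0.011, 0.0002, 0, 0, -0.006, 0], [0.0249, 0.0111, 0.0002, 0, 0, -0.006, 0]]
[[0.0249, 0.0113, 0.0002, 0, 0, -0.006, 0], [0.0248, 0.0114, 0.0002, 0, 0, -0.006, 0], [0.0247, 0.0116, 0.0002, 0, 0, -0.006, 0], [0.0247, 0.0118, 0.0002, 0, 0, -0.006, 0], [0.0246, 0.0119, 0.0002, 0, 0, -0.006, 0], [0.0245, 0.0121, 0.0002, 0, 0, -0.006, 0]]
```

View pics/t21.png

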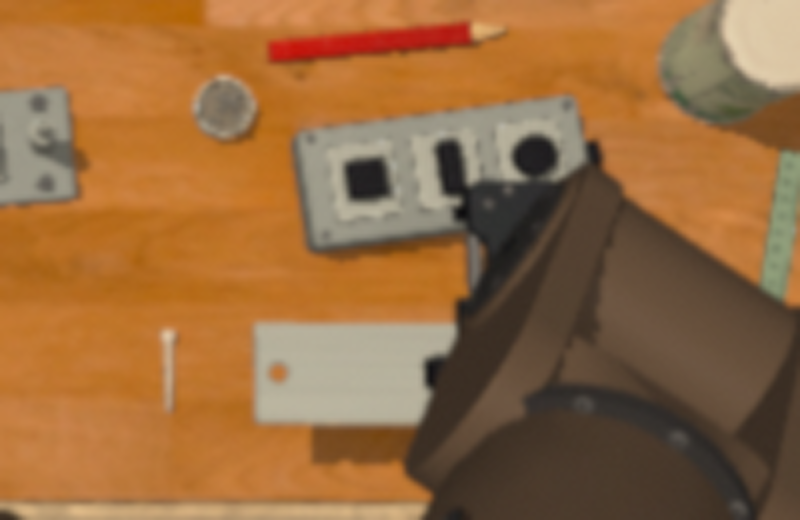

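```bash
python3 - <<'E'
from h import *
c=cam("top")
# hole centroid: orange within plate
x0,y0=320,233;im=c["img"][y0:y0+20,x0:x0+22];f=8
big=cv2.resize(im,None,fx=f,fy=f,interpolation=cv2.INTER_CUBIC)
m=(cv2.cvtColor(big,cv2.COLOR_RGB2HSV)[...,1]>80).astype(np.uint8)
n,l,s,ce=cv2.connectedComponentsWithStats(m)
for i in range(1,n):
    uv=(ce[i]+.5)/f-.5+[x0,y0]; print(s[i],uv,onplane(c,uv,121.5).round(1),onplane(c,uv,118).round(1))
k=lambda u,v:(260+u/4-.375,150+v/4-.375)
print(onplane(c,[k(255,323),k(257,424),k(450,323),k(450,424)],121.7).round(1))
E
```

```text
[   0    0   32  160 4887] [321.41010589 242.61580469] [[ 488.1 -124.6  121.5]] [[ 488.3 -125.   118. ]]
[  56   64   38   40 1147] [328.89826722 242.99297079] [[ 487.3 -141.4  121.5]] [[ 487.5 -141.9  118. ]]
[[ 515.6 -129.4  121.7]
 [ 459.1 -129.7  121.7]
 [ 516.  -239.2  121.7]
 [ 459.5 -237.6  121.7]]
```

Call:
play_rows(
  moves=[
    [0.02,0.008,0,0,0,-0.006,0],
    [0.025,0.01,0,0,0,-0.006,0],
    [0.025,0.01,0,0,0,-0.006,0],
    [0.025,0.0105,0,0,0,-0.006,0],
    [0.025,0.0105,0,0,0,-0.006,0],
    [0.025,0.011,0,0,0,-0.006,0],
    [0.025,0.011,0,0,0,-0.006,0],
    [0.025,0.011,0,0,0,-0.006,0],
  ],
)

```text
t: 43.2
eef_pos: [563.0, -53.5, 130.3]
tcp_rot: [-3.125, -0.008, 1.613]
ft_force: [0.4, 0.1, -3.3]
opening: 0.186
```

```bash
python3 plan.py 627.3 100 140 95.1 0 28
```

```text
t 43.2 p [563.  -53.5 130.3] rpy [-179.05   -0.46   92.44] F [ 0.4  0.1 -3.3] op 0.186 j [-0.21  0.53  1.8   0.    0.83 -0.26]
[[0.0251, 0.0118, -0.0016, -0.003, -0.001, -0.008, 0], [0.025, 0.012, -0.0016, -0.003, -0.001, -0.008, 0], [0.0249, 0.0122, -0.0016, -0.003, -0.001, -0.008, 0], [0.0248, 0.0124, -0.0016, -0.003, -0.001, -0.008, 0], [0.0247, 0.0126, -0.0016, -0.003, -0.001, -0.008, 0], [0.0246, 0.0127, -0.0016, -0.003, -0.001, -0.008, 0]]
```

Call:
play_rows(
  moves=[
    [0.024,0.0118,-0.003,-0.003,0,-0.008,0],
    [0.025,0.012,-0.003,-0.003,0,-0.008,0],
    [0.025,0.012,-0.003,-0.003,0,-0.008,0],
    [0.024,0.012,-0.002,-0.003,0,-0.008,0],
    [0.015,0.009,0,-0.003,0,-0.006,0],
    [0.006,0.003,0,0,0,-0.003,0],
    [0,0,0,0,0,0,0],
    [0,0,0,0,0,0,0],
  ],
)

```text
t: 44.0
eef_pos: [614.4, 76.2, 131.2]
tcp_rot: [-3.125, -0.011, 1.659]
ft_force: [-0.3, -0.6, -3.0]
opening: 0.189
```

```bash
python3 plan.py 627.3 98.7 115 95.1 0 15
```

```text
t 44.0 p [614.4  76.2 131.2] rpy [-179.04   -0.6    95.06] F [-0.3 -0.6 -3. ] op 0.189 j [ 0.01  0.6   1.66  0.01  0.9  -0.08]
[[0.007, 0.005, 0.0054, -0.006, -0.004, 0, 0], [0.0071, 0.005, 0.0054, -0.006, -0.004, 0, 0], [0.0071, 0.005, 0.0054, -0.006, -0.004, 0, 0]]
```

Call:
play_rows(
  moves=[
    [0.008,0.005,0.002,-0.006,-0.004,0,0],
    [0.008,0.005,0.004,-0.006,-0.004,0,0],
    [0.006,0.004,0.004,-0.004,-0.003,0,0],
    [0,0,0,0,0,0,0],
    [0,0,0,0,0,0,0],
  ],
)

```text
t: 44.5
eef_pos: [626.9, 99.0, 119.9]
tcp_rot: [-3.141, 0.002, 1.656]
ft_force: [-0.8, 0.0, -3.3]
opening: 0.188
```

```bash
python3 plan.py 627.3 98.7 108 95.1 0 15
```

```text
t 44.5 p [626.9  99.  119.9] rpy [-1.7999e+02  9.0000e-02  9.4890e+01] F [-0.8  0.  -3.3] op 0.188 j [ 0.05  0.62  1.64 -0.    0.88 -0.03]
[[-0.0003, 0.0004, 0.0119, 0, 0.002, -0.004, 0]]
```

Call:
play_rows(
  moves=[
    [0,0.0004,0.007,0,0.001,-0.004,0],
    [0,0,0.005,0,0,0,0],
    [0,0,0,0,0,0,0],
    [0,0,0,0,0,0,0],
  ],
)

```text
t: 44.9
eef_pos: [627.2, 98.5, 106.7]
tcp_rot: [-3.141, 0.001, 1.66]
ft_force: [0.7, 0.2, -3.7]
opening: 0.19
```

```bash
python3 plan.py 627.3 98.7 100 95.1 0 15;  python3 - <<'E'
from h import *
s=cam("scene"); zoom(s,150,150,140,120,5,"pics/s22.png")
c=cam("top"); zoom(c,160,140,140,90,5,"pics/t22.png")
E
```

```text
t 44.9 p [627.2  98.5 106.7] rpy [-1.7997e+02  3.0000e-02  9.5120e+01] F [ 0.7  0.2 -3.7] op 0.19 j [ 0.05  0.64  1.65 -0.    0.85 -0.04]
[[0.0002, 0.0002, 0.0067, -0.001, 0.001, 0, 0]]
```

View pics/s22.png

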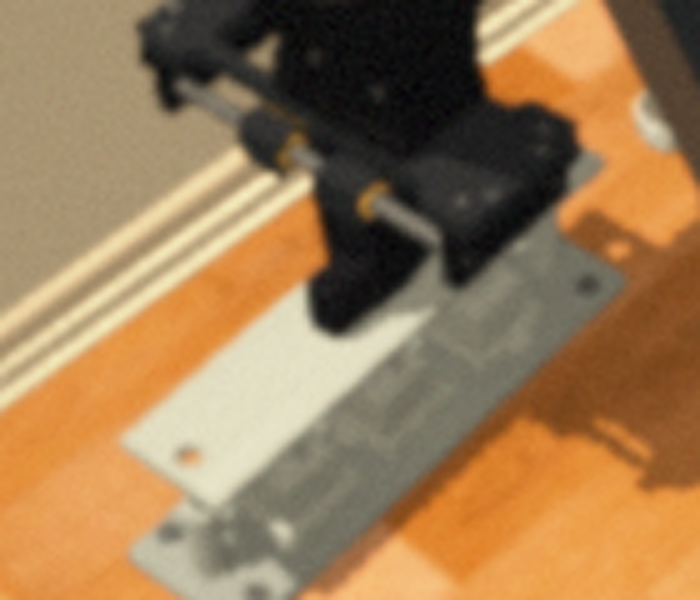

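View pics/t22.png

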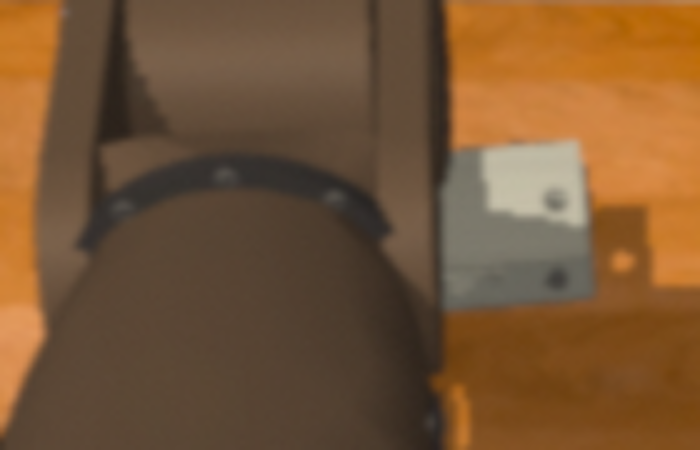

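```bash
python3 - <<'E'
from h import *
s=cam("scene"); c=cam("top")
print(onplane(s,[[187.5-.4,240.9-.4]],86),onplane(c,[[271.3-.4,179.9-.4]],85))
# reference: pin tip measured at start, same cameras: top right pin(270.6,181.7)@63 ->637.3,-11.5 ; scene left (189.5,249)@63 -> 612.4,212.7
# cover corners scene
print(onplane(s,[[150+120/5-.4,150+440/5-.4],[150+212/5-.4,150+508/5-.4]],86), onplane(c,[[160+577/5-.4,140+140/5-.4],[160+586/5-.4,140+222/5-.4]],86))
E
```

```text
[[617.04317594 211.32339032  86.        ]] [[638.48439715 -11.81864011  85.        ]]
[[643.15143381 225.77991728  86.        ]
 [588.92718315 222.23576115  86.        ]] [[666.91827491 -21.45749399  86.        ]
 [627.60193004 -25.69424963  86.        ]]
```

The holes measure (617,211) and (638,-12) against pins at (617,212) and (637,-11), within about 1 mm. Lowering.

Call:
play_rows(
  moves=[
    [0.0003,0,0.005,0,0,0,0],
    [0,0,0.004,0,0,0,0],
    [0,0,0.003,0,0,0,0],
    [0,0,0,0,0,0,0],
  ],
)

```text
t: 45.5
eef_pos: [627.3, 99.0, 94.2]
tcp_rot: [3.141, 0.001, 1.66]
ft_force: [-0.4, 0.4, -3.7]
opening: 0.189
```

Call:
play_rows(
  moves=[
    [0,0,0.003,0,0,0,0],
    [0,0,0.002,0,0,0,0],
    [0,0,0,0,0,0,0],
  ],
)

```text
t: 45.8
eef_pos: [627.3, 99.0, 88.6]
tcp_rot: [3.141, 0.001, 1.66]
ft_force: [-1.2, 0.3, -2.4]
opening: 0.187
```

Call:
play_rows(
  moves=[
    [0,0,0.003,0,0,0,0],
    [0,0,0.003,0,0,0,0],
    [0,0,0,0,0,0,0],
  ],
)

```text
t: 46.1
eef_pos: [627.3, 99.0, 82.2]
tcp_rot: [3.141, 0.001, 1.66]
ft_force: [-0.3, -0.2, -3.7]
opening: 0.185
```

Call:
play_rows(
  moves=[
    [0,0,0.003,0,0,0,0],
    [0,0,0,0,0,0,0],
    [0,0,0,0,0,0,0],
  ],
)

```text
t: 46.4
eef_pos: [627.4, 99.0, 78.9]
tcp_rot: [3.141, 0.001, 1.66]
ft_force: [0.2, -0.4, -2.4]
opening: 0.186
```

Call:
play_rows(
  moves=[
    [0,0,0.002,0,0,0,0],
    [0,0,0,0,0,0,60],
    [0,0,0,0,0,0,60],
    [0,0,0,0,0,0,60],
    [0,0,0,0,0,0,60],
    [0,0,0,0,0,0,60],
    [0,0,-0.01,0,0,0,60],
    [0,0,-0.03,0,0,0,60],
  ],
)

```text
t: 47.2
eef_pos: [626.7, 98.9, 117.8]
tcp_rot: [-3.139, 0.001, 1.66]
ft_force: [-1.2, 0.2, 1.4]
opening: 0.597
```

Call:
play_rows(
  moves=[
    [0,0,-0.04,0,0,0,0],
    [0,0,-0.03,0,0,0,0],
    [-0.045,0,0,0,0,0,0],
    [-0.045,0,0,0,0,0,0],
    [-0.045,0,0,0,0,0,0],
    [-0.045,0,0,0,0,0,0],
    [-0.03,0,0,0,0,0,0],
    [-0.01,0,0,0,0,0,0],
  ],
)

```text
t: 48.0
eef_pos: [648.8, -125.5, 201.9]
tcp_rot: [3.132, 0.003, 1.665]
ft_force: [-0.6, -0.7, 0.2]
opening: 0.016
```

```bash
python3 plan.py 609.5 -208 120 95 0 40;  python3 - <<'E'
from h import *
s=cam("scene"); zoom(s,150,150,140,120,5,"pics/s23.png")
c=cam("top"); zoom(c,160,140,140,90,5,"pics/t23.png")
p=onplane(c,[[177,189.6],[270.6,181.7]],63)
E
```

```text
t 48.0 p [ 648.8 -125.5  201.9] rpy [1.7948e+02 1.6000e-01 9.5420e+01] F [-0.6 -0.7  0.2] op 0.016 j [-0.29  0.56  1.5   0.    1.07 -0.39]
[[-0.0195, -0.0119, 0.0204, 0.002, 0.001, 0.002, 0], [-0.0196, -0.0118, 0.0204, 0.002, 0.001, 0.002, 0], [-0.0196, -0.0118, 0.0205, 0.002, 0.001, 0.002, 0], [-0.0197, -0.0117, 0.0205, 0.002, 0.001, 0.002, 0]]
```

View pics/s23.png

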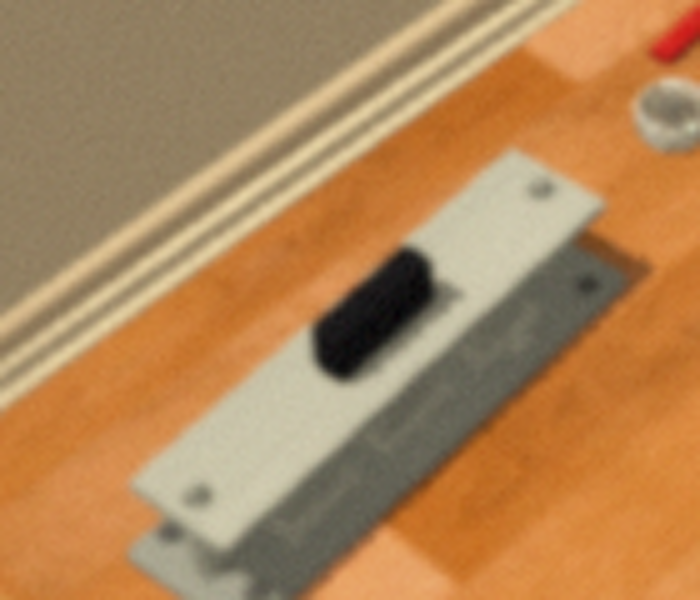

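View pics/t23.png

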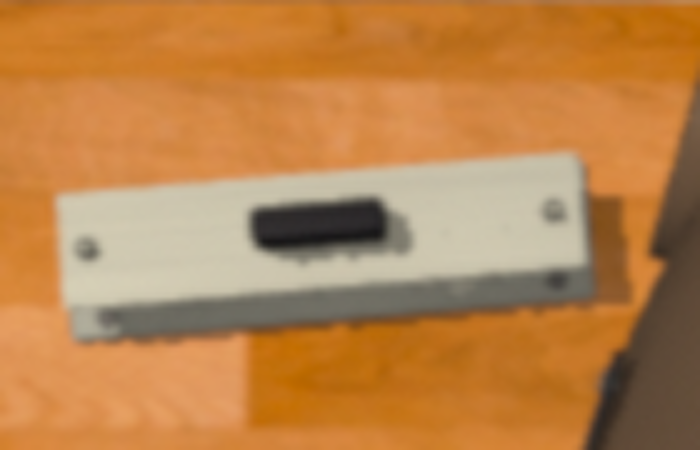

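The cover is back home, matching the initial view, with pins showing at (87,248) and (553,210). Now the buttons, pressed with closed jaws.

Call:
play_rows(
  moves=[
    [-0.012,-0.01,0.02,0.002,0,-0.01,0],
    [-0.018,-0.0118,0.02,0.002,0,-0.01,0],
    [-0.019,-0.0118,0.02,0.002,0,-0.01,0],
    [-0.014,-0.009,0.02,0,0,-0.01,0],
    [0,0,0.01,0,0,0,0],
    [0,0,0,0,0,0,0],
    [0,0,0,0,0,0,0],
  ],
)

```text
t: 48.8
eef_pos: [615.0, -181.2, 111.7]
tcp_rot: [3.136, 0.002, 1.716]
ft_force: [1.0, 0.5, -0.7]
opening: 0.007
```

```bash
python3 plan.py 609.5 -208 80 98 0 15
```

```text
t 48.8 p [ 615.  -181.2  111.7] rpy [1.7969e+02 9.0000e-02 9.8340e+01] F [ 1.   0.5 -0.7] op 0.007 j [-0.39  0.64  1.63  0.    0.86 -0.54]
[[-0.0086, -0.0032, 0.0106, 0.002, 0, 0.002, 0], [-0.0086, -0.0031, 0.0106, 0.002, 0, 0.002, 0], [-0.0086, -0.0031, 0.0106, 0.002, 0, 0.002, 0]]
```

Call:
play_rows(
  moves=[
    [-0.01,-0.003,0.006,0.002,0,0,0],
    [-0.009,-0.003,0.008,0.002,0,0,0],
    [-0.007,-0.002,0.008,0,0,0,0],
    [0,0,0.002,0,0,0,0],
    [0,0,0,0,0,0,0],
    [0,0,0,0,0,0,0],
  ],
)

```text
t: 49.4
eef_pos: [612.3, -209.0, 87.9]
tcp_rot: [3.138, 0.003, 1.718]
ft_force: [-0.5, -0.5, -0.7]
opening: 0.007
```

```bash
python3 plan.py 609.5 -208 70 98 0 15;python3 - <<'E'
from h import *
s=cam("scene"); zoom(s,280,80,140,120,5,"pics/s24.png")
E
```

```text
t 49.4 p [ 612.3 -209.    87.9] rpy [179.77   0.18  98.42] F [-0.5 -0.5 -0.7] op 0.007 j [-0.43  0.68  1.63 -0.    0.83 -0.58]
[[0.0007, -0.0013, 0.0089, 0.002, 0.002, 0.004, 0], [0.0007, -0.0013, 0.0089, 0.002, 0.002, 0.004, 0]]
```

View pics/s24.png

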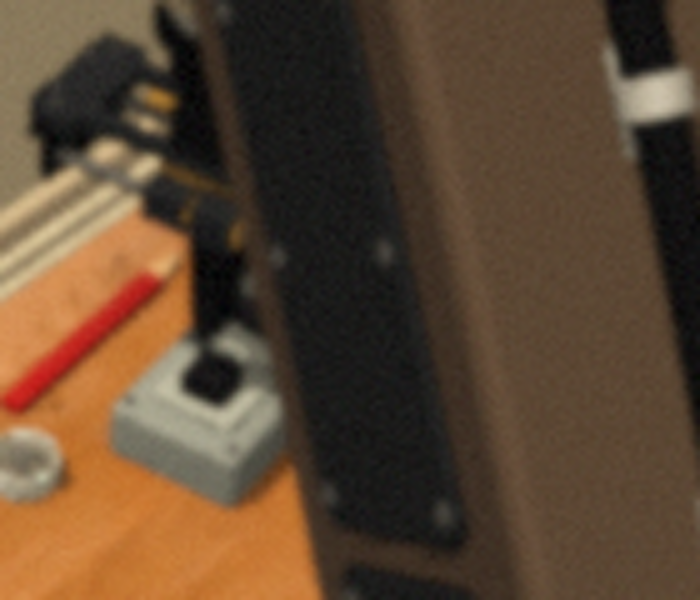

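The closed fingers are right above the square cap at (210,380).

Call:
play_rows(
  moves=[
    [0.0007,-0.0015,0.008,0.002,0.001,0.004,0],
    [0.0005,-0.001,0.006,0.002,0.001,0.003,0],
    [0,0,0.003,0,0,0,0],
    [0,0,0,0,0,0,0],
  ],
)

```text
t: 49.85
eef_pos: [609.5, -207.6, 69.6]
tcp_rot: [-3.142, 0.001, 1.711]
ft_force: [-0.3, 0.7, -0.7]
opening: 0.0
```

Call:
play_rows(
  moves=[
    [0,0,0.003,0,0,0,0],
    [0,0,0.003,0,0,0,0],
    [0,0,0,0,0,0,0],
  ],
)

```text
t: 50.15
eef_pos: [609.7, -207.5, 63.5]
tcp_rot: [3.141, 0.001, 1.711]
ft_force: [-0.8, 0.5, 2.9]
opening: 0.003
```

Call:
play_rows(
  moves=[
    [0,0,0.003,0,0,0,0],
    [0,0,0.003,0,0,0,0],
    [0,0,0,0,0,0,0],
  ],
)

```text
t: 50.45
eef_pos: [609.9, -207.6, 60.8]
tcp_rot: [3.14, 0.002, 1.711]
ft_force: [-2.4, -0.2, 4.3]
opening: 0.003
```

Call:
play_rows(
  moves=[
    [0,0,0.004,0,0,0,0],
    [0,0,0.004,0,0,0,0],
    [0,0,0.003,0,0,0,0],
  ],
)

```text
t: 50.75
eef_pos: [610.1, -207.7, 59.9]
tcp_rot: [3.136, 0.005, 1.712]
ft_force: [-11.0, 4.0, 27.2]
opening: 0.005
```

Bottomed at 27 N. Lifting off and going to the round button.

Call:
play_rows(
  moves=[
    [0,0,-0.008,0,0,0,0],
    [0,0,-0.015,0,0,0,0],
    [0,0,-0.015,0,0,0,0],
    [-0.02,0,-0.003,0,0,0,0],
    [-0.025,0,0,0,0,0,0],
    [-0.025,0,0,0,0,0,0],
    [-0.015,0,0,0,0,0,0],
    [0,0,0,0,0,0,0],
  ],
)

```text
t: 51.55
eef_pos: [623.2, -297.5, 106.8]
tcp_rot: [3.133, 0.008, 1.712]
ft_force: [0.0, 1.3, -0.4]
opening: 0.007
```

```bash
python3 plan.py 624.2 -310.6 85 98 0 15
```

```text
t 51.55 p [ 623.2 -297.5  106.8] rpy [179.52   0.43  98.12] F [ 0.   1.3 -0.4] op 0.007 j [-0.54  0.7   1.5  -0.    0.92 -0.68]
[[-0.0065, -0.0005, 0.0109, 0.004, 0.004, 0.001, 0], [-0.0065, -0.0004, 0.0109, 0.004, 0.004, 0.001, 0]]
```

Call:
play_rows(
  moves=[
    [-0.0055,0,0.011,0.004,0.004,0,0],
    [-0.005,0,0.011,0.003,0.003,0,0],
    [0,0,0.003,0,0,0,0],
    [0,0,0,0,0,0,0],
    [0,0,0,0,0,0,0],
  ],
)

```text
t: 52.05
eef_pos: [624.1, -306.6, 77.7]
tcp_rot: [-3.139, -0.003, 1.714]
ft_force: [0.4, -0.3, -0.6]
opening: 0.004
```

```bash
python3 plan.py 624.2 -310.6 70 98 0 15;python3 - <<'E'
from h import *
c=cam("top"); zoom(c,300,140,140,90,5,"pics/t25.png")
s=cam("scene"); zoom(s,280,80,120,90,5,"pics/s25.png")
E
```

```text
t 52.05 p [ 624.1 -306.6   77.7] rpy [-1.7987e+02 -1.7000e-01  9.8180e+01] F [ 0.4 -0.3 -0.6] op 0.004 j [-0.55  0.75  1.5   0.    0.9  -0.7 ]
[[-0.004, -0.0004, 0.0077, -0.002, -0.003, 0.003, 0]]
```

View pics/s25.png

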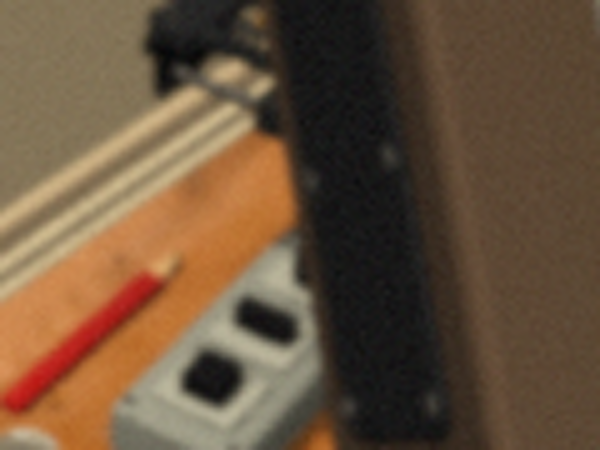

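The square is up again at (210,378). The round cap is hidden, but its position is known.

Call:
play_rows(
  moves=[
    [-0.003,0,0.005,-0.002,-0.002,0.002,0],
    [-0.0015,0,0.004,0,0,0,0],
    [0,0,0.003,0,0,0,0],
    [0,0,0,0,0,0,0],
  ],
)

```text
t: 52.55
eef_pos: [625.3, -311.2, 66.2]
tcp_rot: [3.14, 0.001, 1.712]
ft_force: [0.4, 1.1, 1.7]
opening: 0.003
```

Call:
play_rows(
  moves=[
    [0,0,0.003,0,0,0,0],
    [0,0,0.003,0,0,0,0],
    [0,0,0.003,0,0,0,0],
  ],
)

```text
t: 52.85
eef_pos: [625.7, -311.4, 59.7]
tcp_rot: [3.139, 0.002, 1.712]
ft_force: [-11.6, 6.1, 41.4]
opening: 0.006
```

Round bottomed at about 41 N on the fingertips, so I'll press the last one more gently.

Call:
play_rows(
  moves=[
    [0,0,-0.008,0,0,0,0],
    [0,0,-0.015,0,0,0,0],
    [0,0,-0.01,0,0,0,0],
    [0.015,0,0,0,0,0,0],
    [0.02,0,0,0,0,0,0],
    [0.01,0,0,0,0,0,0],
    [0,0,0,0,0,0,0],
    [0,0,0,0,0,0,0],
  ],
)

```text
t: 53.65
eef_pos: [618.2, -261.2, 94.1]
tcp_rot: [3.139, 0.001, 1.713]
ft_force: [0.1, -0.4, 0.8]
opening: 0.005
```

```bash
python3 plan.py 617 -259.3 72 98 0 15;python3 - <<'E'
from h import *
s=cam("scene"); zoom(s,280,80,120,90,5,"pics/s26.png")
E
```

```text
t 53.65 p [ 618.2 -261.2   94.1] rpy [1.7987e+02 8.0000e-02 9.8170e+01] F [ 0.1 -0.4  0.8] op 0.005 j [-0.5   0.7   1.56  0.    0.88 -0.64]
[[0.0011, -0.0005, 0.0111, 0.001, 0.001, 0.001, 0], [0.001, -0.0005, 0.0111, 0.001, 0.001, 0.001, 0]]
```

View pics/s26.png

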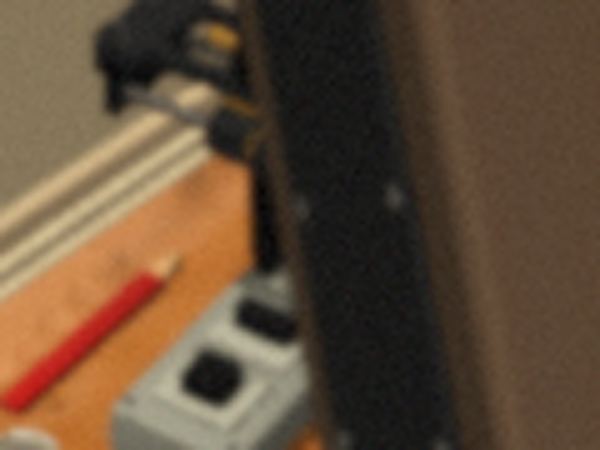

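The fingers hover just behind and above the oblong cap at (268,318).

Call:
play_rows(
  moves=[
    [0.001,-0.0005,0.01,0.001,0,0,0],
    [0.001,-0.0005,0.009,0,0,0,0],
    [0,0,0.004,0,0,0,0],
    [0,0,0.002,0,0,0,0],
    [0,0,0,0,0,0,0],
  ],
)

```text
t: 54.2
eef_pos: [616.6, -260.5, 65.4]
tcp_rot: [3.141, 0.0, 1.712]
ft_force: [-0.3, 1.0, 2.6]
opening: 0.005
```

Call:
play_rows(
  moves=[
    [0,0,0.003,0,0,0,0],
    [0,0,0.003,0,0,0,0],
    [0,0,0.002,0,0,0,0],
  ],
)

```text
t: 54.5
eef_pos: [616.8, -260.7, 59.8]
tcp_rot: [3.14, 0.001, 1.712]
ft_force: [-9.6, 4.7, 31.1]
opening: 0.007
```

Bottomed at 31 N. I'll retreat and check.

Call:
play_rows(
  moves=[
    [0,0,-0.008,0,0,0,0],
    [0,0,-0.02,0,0,0,0],
    [0,0,-0.04,0,0,0,0],
    [0,-0.02,-0.04,0,0,0,0],
    [-0.02,-0.03,-0.03,0,0,0,0],
    [-0.03,-0.03,0,0,0,0,0],
    [-0.03,-0.03,0,0,0,0,0],
    [-0.03,-0.02,0,0,0,0,0],
  ],
)

```text
t: 55.3
eef_pos: [502.2, -388.5, 204.6]
tcp_rot: [3.138, 0.006, 1.719]
ft_force: [1.4, 0.5, 1.1]
opening: 0.004
```

Call:
play_rows(
  moves=[
    [-0.02,-0.01,0,0,0,0,0],
    [0,0,0,0,0,0,0],
    [0,0,0,0,0,0,0],
  ],
)

```text
t: 55.6
eef_pos: [492.2, -414.6, 204.9]
tcp_rot: [3.138, 0.007, 1.713]
ft_force: [0.1, 0.3, -0.4]
opening: 0.001
```

```bash
python3 - <<'E'
from h import *
s=cam("scene"); cv2.imwrite("pics/s27.png",s["img"][:,:,::-1]); c=cam("top"); zoom(c,110,140,290,130,2.75,"pics/t27.png")
print({k:np.round(state()[k],2) for k in("t","ft_force","eef_pos")})
x0,y0=330,170
g=c["img"][y0:y0+50,x0:x0+90].max(2)
E
```

```text
{'t': np.float64(55.7), 'ft_force': array([-0.42,  0.24, -1.02]), 'eef_pos': array([ 492.71, -413.94,  204.91])}
```

View pics/t27.png

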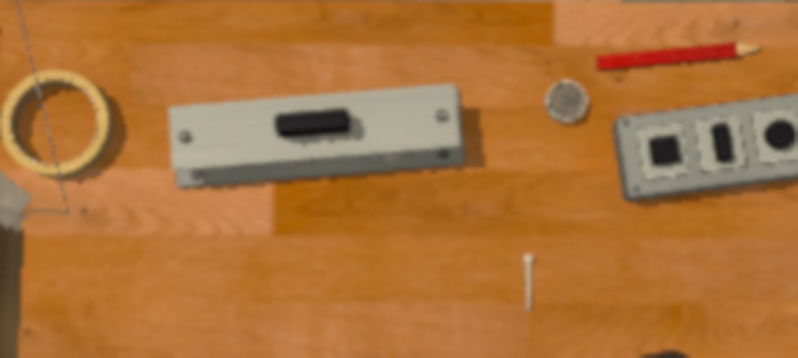

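View pics/s27.png

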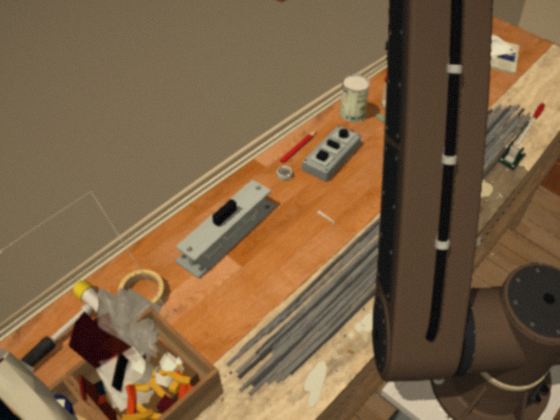

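The cover is home and the buttons are up. Tape, dish and nail are unmoved, and the bench is clear of collars. Handing in.

```bash
python3 -c "
from cell import *
print(job_done())"
```

```text
the job is handed in; nothing more can be done
None
```

The whole job is done and was handed in at about 56 s of the 195 s allowed. No verdict was reported.

- **Cover off:** I laid the cover plate flat on the clear bench in front of the button box.
- **Collars:** There were three, and I turned each to its post's flat and lowered it home. The three flats faced different ways, at about 4°, 98° and 187°. The last top view before the cover went back showed all three seated.
- **Cover back:** Just before lowering, the plate's holes were within about 1.3 mm of the pins in the images. It went down without resistance, and the last views look the same as at the start.
- **Buttons:** I pressed square, round and oblong in that order, and each went to its stop. The images showed the square up again afterwards, and all three up at the end.
- **Other objects:** The tape roll, dish and nail looked unmoved by eye.

**Checks that were off:**
- **Round button:** the press read about 41 N at the wrist, through the closed fingertips. That is just above the 40 N limit for the arm and gripper body, though well under the 120 N wrist limit.
- **Placings:** the force reading showed no clear contact when the cover or collars touched down. I judged those from height and the images instead.
- **Knocks and slips:** I saw neither a knocked collar nor a slackened grip.

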